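# Pack and lock the calligrapher's stamp case

## Robot

A 6-joint arm with a two-finger parallel gripper is mounted at the origin on the work surface. World frame = base frame: x ahead of the robot, y to its left, z up, the work surface at z = 0. Lengths are in m, angles in rad, forces in N, time in s.
With the tool pointing down it reaches from about 0.35 to 0.85 m from the base axis. Payload 8.1 kg.
Tool frame: the origin (TCP) lies at the very end of the fingers, on their centre line; the grasp point (between the pads) lies 19 mm behind it; z points along the fingers, y is the line along which they close (so a half turn about z gives the same grasp; the last joint's range is limited). The gripper opens to 93 mm and grips with 3 to 60 N. Pads are 15 mm wide; open, the fingers measure 128 mm over their backs; the gripper's body (75 mm by 188 mm) begins 65 mm behind the grasp point.
Start: joints at [1.082, 0.13, 1.488, -0, 1.523, -0.085], TCP at [0.236, 0.552, 0.219] pointing down, gripper open.
Joint ranges: [-2.96, 2.96], [-0.89, 2.26], [0.02, 2.5], [-1.34, 4.48], [0, 2.73], [-2.66, 2.66]. Speed limits (rad/s): [2.39, 2.39, 2.79, 3.14, 3.14, 3.14].

## Interface

Orientations are given as a rotation vector (axis times angle).
In Python, from plant import robot gives the robot as it stands. The module is installed in compiled form; this text tells all that it offers.
- The arm moves only by the tool play_rows, never from a script. Its argument "increments" is text: rows parted by semicolons, each of 5 numbers parted by spaces: the shift along the tool's x, y, z in mm, then the turn about the tool's z in degrees, then the closure, from -1 (fully open) to 1 (shut). In form: dx dy dz yaw claw; .... A call has 1 to 20 rows; each row is the pose to reach, as a shift and turn from the pose commanded when the call began, along the tool's axes at that moment; what a row does not reach only later rows make up. A row lasts 1/10 s, in which the tool goes at most 50 mm and 8.59 degrees, less where a joint would pass 70% of its speed; a pose out of reach is approached as far as the arm can. A call with a gripper value outside its range is refused whole. The fingers move at their own pace and stop on an object; "force" is the grip in N (left out, the last holds). Time passes only in rows, so rows that repeat a pose let the fingers close. It gives the time, the measured TCP pose, the force, the opening and the grip force at its end, in the units of the state.
- robot.read_state(): the state, without advancing time (a new reading comes with each control period).
- robot.read_camera(name): name is "scene" or "side" or "wrist"; returns the picture (420x560x3 uint8, blue, green, red); there is no depth.
- robot.calibration(name): a dict with "vertical_fov" (degrees; the focal length in pixels is half the picture's height over the tangent of half this angle, whatever the lens; pixels are square), "cx", "cy" (the principal point, pixels), "D" ([k1, k2, p1, p2, k3] as OpenCV has them; the pictures are not rectified), "rvec" (rotation vector, rad) and "tvec" (3), from world to camera coordinates, as OpenCV has them. Camera axes: x right, y down, z forward; pixel columns grow to the right and rows downward; lengths in m; the calibration is good to about 2 mm. A picture is of the moment at which its call begins: read the wrist's pose just before it. calibration takes no time and is no camera call; for the wrist camera it gives the pose at the moment of the call.
- robot.close_job(): hands the job in; it is judged then, once.
Trained networks look in the newest picture that a camera, given by its name, has taken for a name from the list of things; names that differ only in an ending like _2 or _b are one class to them, and where a whole thing is asked for, a point or a joint stands for the part that bears it (a point fixed in the world has none). Each returns a list of dicts, best first, with "conf" (0 to 1); they miss things now and then, are a little off and sometimes report something else, mostly with a low value. They report only what shows in the picture. A call takes as long as a camera call. They do not tell look-alikes from the thing itself.
- robot.recognise(camera, query): "centre" ([x, y, z] in m, in world coordinates, good to about 4 mm: the middle of the surface that is visible of it).
- robot.regions_of(camera, query): "pixels" (420x560 bool, what is visible of it).
- robot.landmark_of(camera, query): "centre" ([x, y, z] in m, in world coordinates, good to about 4 mm: a listed point, or the origin of a listed thing).
The state is a dict: "t": time; "q": joint angles; "dq": joint speeds; "joint_torque": joint torques, N m; "tool_pos": TCP position; "orientation": TCP orientation; "force": force on the tool from outside, world axes, zero at the start; "wrist_torque": the same for the moment, N m; "opening": finger opening in m; "gripper_force": force on a finger pad.
Only numpy, scipy, OpenCV 4.12 (cv2) and the standard library are available. Lean on these libraries where they do the work, as an engineer would, in place of code of your own. Each camera call takes 0.05 s, during which the arm holds its last target. There are 200 camera calls.

## Task

Pack up the calligrapher's case: press every stamp block lying on the table fully home into a recess of the tray, flush with its surface (any block in any recess; slide the lid further open first if it covers a recess you need). Then slide the lid fully shut over them, then swing the brass hasp closed over the staple, and then drop the pin from its stand down through the staple until its collar rests on it. Leave the ink jar, the tape roll and the cup where they are.

Things in the scene. Friction and masses are not known exactly. Their poses are not given: they have to be found in the camera images.
- case: dark wooden case fixed to the table, 62 mm tall, case x -70 to 70 mm, case y -222 to 264 mm from its origin, which lies on its underside; small yaw. -y half: tray with recess centres at case x 0, y -178, -118, -58 mm; +y half: pens. Lips on the long sides (52 to 70 mm from the middle, 62 mm high) overhang the lid, which slides along case y. The -y end wall is 44 mm high
- recess0 (a point): mouth centre of the outermost (-y) recess, on the tray surface 44 mm above the table. 73 mm (case x) x 45 mm (case y), 30 mm deep: a block at the bottom is flush. A rounded spring catch on its -x wall keeps a dropped-in block up to 20 mm proud until pressed down with some 3 to 20 N. Block x (either way round) lies along case x
- recess1 (a point): mouth centre of the middle recess, on the tray surface 44 mm above the table. 73 mm (case x) x 45 mm (case y), 30 mm deep: a block at the bottom is flush. A rounded spring catch on its -x wall keeps a dropped-in block up to 20 mm proud until pressed down with some 3 to 20 N. Block x (either way round) lies along case x
- recess2 (a point): mouth centre of the innermost (nearest the case centre) recess, on the tray surface 44 mm above the table. 73 mm (case x) x 45 mm (case y), 30 mm deep: a block at the bottom is flush. A rounded spring catch on its -x wall keeps a dropped-in block up to 20 mm proud until pressed down with some 3 to 20 N. Block x (either way round) lies along case x
- lid (a joint): sliding lid, m: 0 = shut over the tray, grows along case +y, 0.27 = fully open; stays where left (about 2 N to move). Panel 194 mm (case y) x 120 mm, underside 47 mm and top 53 mm above the table (3 mm over the tray: a proud block stops it). Shut it covers case y = -213 to -19 mm, the grip bar at case y = -116 mm; all shift by +q when opened by q; the staple sticks out 52 mm ahead of the -y edge
- lid_knob (a point): centre of the top of the lid's upright grip bar, 80 mm above the table; the bar is 44 mm (case x) x 16 mm (case y), 27 mm tall, in the middle of the lid
- staple (a point): centre of the brass staple, a flat level loop of 6 mm bar on the lid's -y end, 50 mm above the table; side bars 12 mm either side (case x), outer bar 14 mm further to case -y; free opening 18 mm (case x) x 30 mm (case y) with the hasp shut behind it. With the lid shut it stands out beyond the case's -y end, through the closed hasp's window
- hasp (a joint): brass hasp, rad, on an upright hinge at the case's -y end: 0 = shut, lying along case +x flat against the end wall; grows as it swings out, at 1.57 it points along case -y. Stays where left, moves lightly. Plate 120 mm long from the hinge, 4 mm thick, 40 mm tall (30 to 70 mm above the table), window for the staple 40 to 76 mm from the hinge
- hasp_pivot (a point): hasp hinge axis, at case x = -58 mm, y = -226 mm, 50 mm above the table
- hasp_tip (a point): free end of the hasp plate, mid height, 120 mm from the hinge
- stamp0: loose plain wooden stamp block, 70 mm (its x) x 42 mm (its y) x 30 mm tall, about 0.1 kg, lying flat on the table in front of the case; origin at the centre of its underside. All stamp blocks are alike and each fits any recess. One or more may be absent (then None)
- stamp1: loose plain wooden stamp block, 70 mm (its x) x 42 mm (its y) x 30 mm tall, about 0.1 kg, lying flat on the table in front of the case; origin at the centre of its underside. All stamp blocks are alike and each fits any recess. One or more may be absent (then None)
- stamp2: loose plain wooden stamp block, 70 mm (its x) x 42 mm (its y) x 30 mm tall, about 0.1 kg, lying flat on the table in front of the case; origin at the centre of its underside. All stamp blocks are alike and each fits any recess. One or more may be absent (then None)
- stand: marble pin stand fixed to the table, 50 x 50 mm, 50 mm tall, upright 14 mm hole in its centre; origin at the centre of its underside
- pin: retaining pin standing upright in the stand: 9 mm brass shank 40 mm long, then a collar 30 mm wide and 5 mm thick, then a round wooden grip 22 mm wide and 40 mm tall; 85 mm in all, 60 g. Origin at the lower tip of the shank, z up along the pin. In place the collar rests on the staple and the tip hangs about 37 mm below the staple's centre
- ink_jar: capped glass ink jar, 60 mm wide, 65 mm tall; a bystander, origin at the centre of its underside
- tape: roll of amber packing tape lying flat, 96 mm wide, 48 mm tall; a bystander, origin at the centre of its underside
- pot: small white cup, 64 mm wide, 50 mm tall; a bystander, origin at the centre of its underside
Things that resemble listed ones, but are neither listed nor needed, are in the scene too. Leave any white look-alike of the stamp1 alone.

How it is judged:
On the way, in this order (a step that is already met when the one before it is completed fails the run):
1. every stamp block on the table is pressed flush into a recess (((horizontal distance between stamp0 and recess0 below 0.005 m and angle between stamp0's own z axis and vertical below 0.08 rad and z of stamp0 in the frame of recess0 between -0.033 and -0.0275 m) or (horizontal distance between stamp0 and recess1 below 0.005 m and angle between stamp0's own z axis and vertical below 0.08 rad and z of stamp0 in the frame of recess1 between -0.033 and -0.0275 m) or (horizontal distance between stamp0 and recess2 below 0.005 m and angle between stamp0's own z axis and vertical below 0.08 rad and z of stamp0 in the frame of recess2 between -0.033 and -0.0275 m)) and ((horizontal distance between stamp1 and recess0 below 0.005 m and angle between stamp1's own z axis and vertical below 0.08 rad and z of stamp1 in the frame of recess0 between -0.033 and -0.0275 m) or (horizontal distance between stamp1 and recess1 below 0.005 m and angle between stamp1's own z axis and vertical below 0.08 rad and z of stamp1 in the frame of recess1 between -0.033 and -0.0275 m) or (horizontal distance between stamp1 and recess2 below 0.005 m and angle between stamp1's own z axis and vertical below 0.08 rad and z of stamp1 in the frame of recess2 between -0.033 and -0.0275 m)) and ((horizontal distance between stamp2 and recess0 below 0.005 m and angle between stamp2's own z axis and vertical below 0.08 rad and z of stamp2 in the frame of recess0 between -0.033 and -0.0275 m) or (horizontal distance between stamp2 and recess1 below 0.005 m and angle between stamp2's own z axis and vertical below 0.08 rad and z of stamp2 in the frame of recess1 between -0.033 and -0.0275 m) or (horizontal distance between stamp2 and recess2 below 0.005 m and angle between stamp2's own z axis and vertical below 0.08 rad and z of stamp2 in the frame of recess2 between -0.033 and -0.0275 m))), for 0.2 s.
2. the lid is slid fully shut (all of step 1 and value of joint lid below 0.008 m), for 0.2 s.
3. the hasp is swung shut over the staple (value of joint lid below 0.008 m and value of joint hasp below 0.15 rad), for 0.2 s.
4. the pin hangs through the staple (all of step 3 and horizontal distance between pin and staple below 0.014 m and angle between pin's own z axis and vertical below 0.2 rad and z of pin in the frame of staple between -0.042 and -0.031 m), for 0.2 s.
At the end, for the whole second after the job is handed in: Every stamp block present is in a recess, within 5 mm of its centre and flush with the tray (at most 2.5 mm proud), the lid is within 8 mm of shut, the hasp within 0.15 rad of shut, and the pin hangs upright and still through the staple with its collar down on it (within 6 mm) (all of step 1 and all of step 4 and linear speed of pin below 0.03 m/s); the robot touches nothing.
It fails at once if the ink jar is knocked more than 30 mm aside (distance of ink_jar from where it was at the start of the episode above 0.03 m).
It fails at once if the tape roll is knocked more than 30 mm aside (distance of tape from where it was at the start of the episode above 0.03 m).
It fails at once if the cup is knocked more than 30 mm aside (distance of pot from where it was at the start of the episode above 0.03 m).
Of stamp0, stamp1, stamp2 only 2 to 3 are there at a start; the rules pass over those that are not, and their reading is None.
At some moment in a run one of stamp0, stamp1, stamp2 may be knocked a few centimetres aside while the robot is not near it.
It also fails if it takes over 210 s, if anything falls off the work surface, if the arm or the gripper's body presses on something with over 40 N, if the wrist force passes 120 N, or if a joint passes its speed limit or range.

## Working session

There is one attempt and no reset: what is moved stays moved. The work goes in short steps, Python scripts to look and compute and a tool call to move; the robot and the scene stay as the last step left them, time stands still between calls to the robot, and variables do not carry over. Pictures are saved under pics/ and viewed, at most 14 in all, crops included, and the job is handed in when it is done.

Besides the shell and the picture viewer there is one more tool, called after ">>>" as name(argument=value, ...), one argument or row to a line, values as JSON. play_rows: Moves the arm, as the interface text tells. Its arguments: {"type":"object","properties":{"increments":{"type":"string"},"force":{"type":"number"}},"required":["increments"]}

```bash
mkdir -p pics
cat > h.py <<'E'
from plant import robot
import numpy as np, cv2
from scipy.spatial.transform import Rotation as R
def cal(n):
    c=robot.calibration(n); f=210/np.tan(np.radians(c["vertical_fov"])/2)
    K=np.array([[f,0,c["cx"]],[0,f,c["cy"]],[0,0,1.]])
    return K,np.array(c["D"],float),np.array(c["rvec"],float),np.array(c["tvec"],float)
def proj(n,P,c=None):
    K,D,r,t=c or cal(n); return cv2.projectPoints(np.array(P,float).reshape(-1,1,3),r,t,K,D)[0].reshape(-1,2)
def unproj(n,uv,z,c=None):
    K,D,r,t=c or cal(n); u=cv2.undistortPoints(np.array(uv,float).reshape(-1,1,2),K,D).reshape(-1,2)
    M=cv2.Rodrigues(r)[0]; o=-M.T@t; d=np.c_[u,np.ones(len(u))]@M
    return o+d*((z-o[2])/d[:,2])[:,None]
def pose():
    s=robot.read_state(); return np.array(s["tool_pos"]),R.from_rotvec(s["orientation"]),s
def delta(xyz,yaw=None):
    """mm shift in tool axes to reach world xyz; yaw of tool y axis"""
    p,r,s=pose(); return np.round(r.inv().apply((np.array(xyz)-p)*1000),1)
E
cat > a.py <<'E'
from h import *
p,r,s=pose(); print(s["t"],p,r.as_matrix().round(3).tolist(),s["opening"],s["force"])
for n in ["scene","side"]:
    im=robot.read_camera(n); cv2.imwrite(f"pics/{n}0.png",im)
    for q in ["stamp0","recess0","recess1","recess2","lid_knob","staple","hasp_pivot","hasp_tip","stand","pin","ink_jar","tape","pot"]:
        for d in robot.landmark_of(n,q)[:4]:
            print(n,q,np.round(d["centre"],4),round(d["conf"],2),proj(n,d["centre"]).round()[0])
E
python3 a.py
```

```text
0.0 [0.23545787 0.55125612 0.21759391] [[-0.92, 0.393, -0.001], [0.393, 0.92, -0.002], [0.0, -0.002, -1.0]] 0.09300317533125721 [0.76104786 0.26222351 0.82432348]
scene stamp0 [ 0.476  -0.0314 -0.0022] 0.83 [275. 215.]
scene stamp0 [0.437  0.2371 0.0028] 0.82 [356. 223.]
scene stamp0 [ 0.333   0.1568 -0.0034] 0.78 [338. 201.]
scene stamp0 [3.501e-01 1.170e-02 1.000e-04] 0.68 [297. 195.]
scene recess0 [ 0.6319 -0.1182  0.0384] 0.82 [232. 230.]
scene recess0 [ 0.6291 -0.0541  0.0459] 0.73 [251. 232.]
scene recess0 [0.6246 0.0031 0.0448] 0.69 [270. 235.]
scene recess0 [6.277e-01 5.790e-02 5.000e-04] 0.69 [287. 250.]
scene recess1 [ 0.6319 -0.1182  0.0384] 0.82 [232. 230.]
scene recess1 [ 0.6291 -0.0541  0.0459] 0.73 [251. 232.]
scene recess1 [0.6246 0.0031 0.0448] 0.69 [270. 235.]
scene recess1 [6.277e-01 5.790e-02 5.000e-04] 0.69 [287. 250.]
scene recess2 [ 0.6319 -0.1182  0.0384] 0.82 [232. 230.]
scene recess2 [ 0.6291 -0.0541  0.0459] 0.73 [251. 232.]
scene recess2 [0.6246 0.0031 0.0448] 0.69 [270. 235.]
scene recess2 [6.277e-01 5.790e-02 5.000e-04] 0.69 [287. 250.]
scene lid_knob [0
[... 1083 characters left out ...]
 [0.6281 0.0034 0.0416] 0.79 [311. 224.]
side recess2 [ 0.6287 -0.1113  0.0449] 0.93 [325. 260.]
side recess2 [ 0.6307 -0.0572  0.044 ] 0.9 [319. 242.]
side recess2 [0.6281 0.0034 0.0416] 0.79 [311. 224.]
side lid_knob [0.6234 0.1304 0.0829] 0.86 [297. 178.]
side staple [ 0.6256 -0.0014  0.0474] 0.69 [311. 224.]
side hasp_pivot [ 0.5693 -0.1655  0.0503] 0.82 [306. 283.]
side hasp_tip [ 0.6457 -0.2563  0.0478] 0.63 [353. 314.]
side stand [ 0.4519 -0.2755  0.0011] 0.56 [265. 352.]
side pin [ 0.4505 -0.2771  0.0156] 0.58 [264. 350.]
side ink_jar [0.6174 0.4973 0.0025] 0.84 [268. 122.]
side tape [0.4409 0.4651 0.0026] 0.69 [217. 135.]
side tape [ 6.267e-01 -3.000e-04  4.780e-02] 0.68 [311. 223.]
```

View pics/scene0.png

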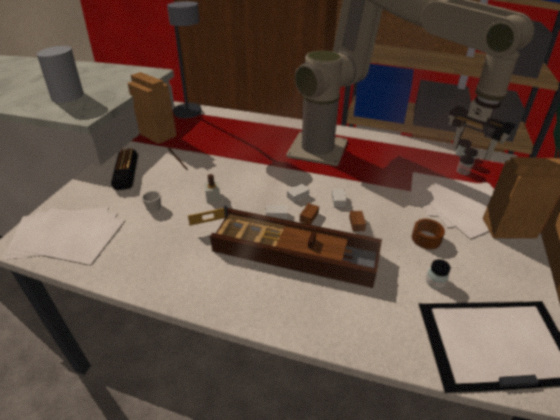

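View pics/side0.png

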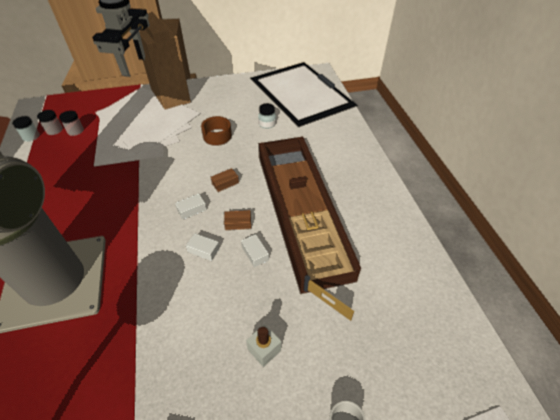

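The brown blocks are at side (225,180) and (238,218), and these are the wanted stamps. The white look-alikes at (190,205), (204,245) and (256,248) stay where they are. The hasp is at (330,298), the pin at (263,335), and the lid is about 0.18 open. I'll fly over the blocks and look with the wrist camera.

>>> play_rows(
  increments="-342 -278 -80 -23 -1;-342 -278 -80 -23 -1;-342 -278 -80 -23 -1;-342 -278 -80 -23 -1;-342 -278 -80 -23 -1;-342 -278 -80 -23 -1;-342 -278 -80 -23 -1;-342 -278 -80 -23 -1;-342 -278 -80 -23 -1;-342 -278 -80 -23 -1;-342 -278 -80 -23 -1;-342 -278 -80 -23 -1;-342 -278 -80 -23 -1",
)

```text
t: 2.7
tool_pos: [0.4402, 0.1631, 0.2982]
orientation: [-0.0, -3.141, -0.0]
force: [-0.4, 0.3, 0.7]
opening: 0.0932
gripper_force: 0.0
```

```bash
cat >> h.py <<'E'
def rect(n,mask,z,c=None):
    """min-area rectangle on plane z of a mask: centre, size, yaw of long side (deg)"""
    cs=max(cv2.findContours(mask.astype(np.uint8),0,2)[0],key=cv2.contourArea)
    P=unproj(n,cs.reshape(-1,2),z,c)[:,:2]
    (x,y),(w,h),a=cv2.minAreaRect((P*1000).astype(np.float32))
    if w<h: w,h,a=h,w,a+90
    return np.round([x,y,w,h,(a+90)%180-90],1)
E
cat > b.py <<'E'
from h import *
import sys
p,r,s=pose(); print(s["t"],p.round(4),r.as_matrix().round(3).tolist())
c=cal("wrist"); print("cam",(-cv2.Rodrigues(c[2])[0].T@c[3]).round(3))
im=robot.read_camera("wrist"); cv2.imwrite(sys.argv[1],im)
for q in sys.argv[2:]:
    for d in robot.landmark_of("wrist",q)[:4]: print(q,np.round(d["centre"],4),round(d["conf"],2),proj(0,d["centre"],c).round()[0])
hsv=cv2.cvtColor(im,cv2.COLOR_BGR2HSV)
for d in robot.regions_of("wrist","stamp0")[:5]:
    m=d["pixels"]; print("stamp",round(d["conf"],2),np.argwhere(m).mean(0).round()[::-1],hsv[m].mean(0).round(),rect("wrist",m,0.03,c))
E
python3 b.py pics/w1.png recess0 lid_knob staple
```

```text
2.7 [0.4402 0.1631 0.2982] [[-1.0, 0.0, -0.001], [0.0, 1.0, 0.0], [0.001, 0.0, -1.0]]
cam [0.373 0.162 0.465]
recess0 [0.629  0.0023 0.0451] 0.85 [178. 299.]
lid_knob [0.6235 0.1282 0.0813] 0.92 [255. 309.]
stamp 0.94 [224. 186.] [ 14. 124. 126.] [450.   81.4  74.5  46.3  -8.9]
stamp 0.75 [328. 177.] [ 14. 134. 129.] [436.2 236.6  73.4  43.3  19.8]
stamp 0.7 [273. 104.] [ 21.  29. 192.] [333.3 155.6  71.7  43.9  17.6]
stamp 0.56 [157. 203.] [ 21.  30. 175.] [475.6 -22.3  80.9  44.7 -73.5]
stamp 0.48 [ 10. 185.] [24. 32. 91.] [ 452.4 -235.3   69.3   39.7  -13. ]
```

View pics/w1.png

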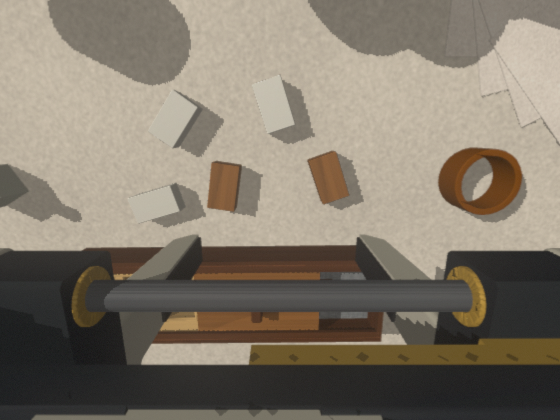

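The picture shows brown blocks at (224,186) and (328,177), three white ones to leave, and the case below behind the fingers. Next I'll look at the case from above.

>>> play_rows(
  increments="-170 -190 0 0 -1;-170 -190 0 0 -1;-170 -190 0 0 -1;-170 -190 0 0 -1;-170 -190 0 0 -1;-170 -190 0 0 -1;-170 -190 0 0 -1;-170 -190 0 0 -1",
)

```text
t: 3.75
tool_pos: [0.6102, -0.0277, 0.2987]
orientation: [-0.003, -3.141, -0.001]
force: [0.8, 1.1, -0.3]
opening: 0.0927
gripper_force: 0.0
```

```bash
cat >> h.py <<'E'
from scipy.optimize import minimize
def fitbox(n,mask,g,c,dims=(.07,.042,.03),z0=0.):
    """fit box silhouette to mask; g=[x,y,yaw]"""
    B=np.array([[x*dims[0]/2,y*dims[1]/2,z] for x in(-1,1) for y in(-1,1) for z in(z0,z0+dims[2])])
    S=4; mk=cv2.resize(mask.astype(np.uint8),None,fx=S,fy=S,interpolation=0)>0
    def cost(v):
        P=B.copy(); P[:,:2]=B[:,:2]@np.array([[np.cos(v[2]),np.sin(v[2])],[-np.sin(v[2]),np.cos(v[2])]])+v[:2]
        h=cv2.convexHull(((proj(n,P,c)+.5)*S).astype(np.float32))
        im=np.zeros(mk.shape,np.uint8); cv2.fillPoly(im,[h.round().astype(np.int32)],1)
        return 1-(mk&(im>0)).sum()/(mk|(im>0)).sum()
    g=np.array(g,float); s=np.vstack([g]+[g+np.eye(3)[i]*[.01,.01,.15] for i in range(3)])
    o=minimize(cost,g,method="Nelder-Mead",options=dict(initial_simplex=s,xatol=1e-4,fatol=1e-4,maxiter=200))
    return o.x,o.fun
E
cat > fitb.py <<'E'
from h import *
import sys
c=cal("wrist"); im=robot.read_camera("wrist"); hsv=cv2.cvtColor(im,cv2.COLOR_BGR2HSV)
for d in robot.regions_of("wrist","stamp0")[:5]:
    m=d["pixels"]
    if hsv[m].mean(0)[1]<80: continue
    r=rect("wrist",m,.03,c); v,f=fitbox("wrist",m,[r[0]/1e3,r[1]/1e3,np.radians(r[4])],c)
    print(round(d["conf"],2),"xy",v[:2].round(4),"yaw",np.degrees(v[2]).round(1),"1-IoU",round(f,3))
E
python3 b.py pics/w2.png recess0 lid_knob staple hasp_pivot hasp_tip
```

```text
3.75 [ 0.6102 -0.0277  0.2987] [[-1.0, 0.002, -0.0], [0.002, 1.0, 0.0], [0.0, 0.0, -1.0]]
cam [ 0.542 -0.029  0.465]
recess0 [0.6289 0.0048 0.0463] 0.96 [301. 195.]
recess0 [ 0.6241 -0.1173  0.0438] 0.91 [217. 191.]
recess0 [ 0.6293 -0.0582  0.0443] 0.74 [258. 195.]
lid_knob [0.6267 0.1304 0.0809] 0.78 [397. 198.]
staple [ 0.6254 -0.0072  0.0455] 0.65 [293. 192.]
staple [ 0.6256 -0.1161  0.0423] 0.16 [218. 192.]
hasp_pivot [ 0.5745 -0.1671  0.0522] 0.62 [178. 157.]
hasp_tip [ 0.6456 -0.26    0.0493] 0.65 [119. 206.]
stamp 0.88 [300.   7.] [ 21.  28. 153.] [387.7  -0.7  50.6  25.4  90. ]
stamp 0.86 [279.  85.] [ 21.  28. 200.] [479.3 -27.7  70.5  45.4 -73.9]
stamp 0.85 [469.  54.] [ 14. 156. 124.] [439.6 229.7  70.3  56.6  19.7]
stamp 0.76 [355.  64.] [ 14. 148. 131.] [452.5  76.2  74.   45.7  -8.8]
```

View pics/w2.png

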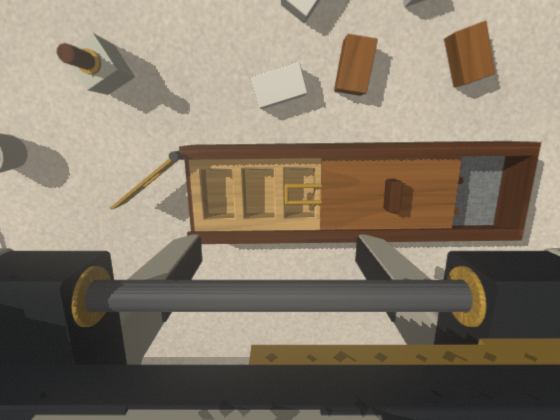

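Fit the case pose to the image by projecting model lines onto the gradients.

```bash
cat > fitc.py <<'E'
from h import *
c=cal("wrist"); im=robot.read_camera("wrist")
L=[]
def seg(a,b,z): L.append(np.array([[*(np.array(a)+(np.array(b)-a)*t),z] for t in np.linspace(.04,.96,40)]))
for s in(-1,1):
    seg([s*.07,-.2],[s*.07,.26],.062)
for y in(-.178,-.118):
    for s in(-1,1):
        seg([-.0365,y+s*.0225],[.0365,y+s*.0225],.044); seg([s*.0365,y-.0225],[s*.0365,y+.0225],.044)
seg([-.052,-.222],[.052,-.222],.044)
g=cv2.GaussianBlur(cv2.cvtColor(im,cv2.COLOR_BGR2GRAY).astype(np.float32),(0,0),.7)
G=np.hypot(cv2.Sobel(g,5,1,0),cv2.Sobel(g,5,0,1)); G=np.sqrt(G)
def place(v,P):
    q=P.copy(); C,S=np.cos(v[2]),np.sin(v[2]); q[:,0]=C*P[:,0]-S*P[:,1]+v[0]; q[:,1]=S*P[:,0]+C*P[:,1]+v[1]; return q
def cost(v,G):
    u=proj(0,np.vstack([place(v,l) for l in L]),c).astype(np.float32)
    return -cv2.remap(G,u[:,:1],u[:,1:],1).mean()
v=np.array([.627,.062,.01])
Gb=cv2.GaussianBlur(G,(0,0),2.5)
import itertools
v=min((v+np.array(d) for d in itertools.product(np.arange(-8,9,2)/1e3,np.arange(-8,9,2)/1e3,np.arange(-.05,.06,.01))),key=lambda w:cost(w,Gb))
for s in(2.,1.,.5):
    Gs=cv2.GaussianBlur(G,(0,0),s)
    o=minimize(cost,v,args=(Gs,),method="Nelder-Mead",options=dict(initial_simplex=np.vstack([v]+[v+np.eye(3)[i]*[.003,.003,.01] for i in range(3)]),xatol=1e-5,fatol=1e-4)); v=o.x
    print(s,v.round(4),round(o.fun,2))
for y in(-.178,-.118,-.058): print(y,place(v,np.array([[0,y,.044]])).round(4))
big=cv2.resize(im,None,fx=2,fy=2)
for l in L:
    for p in proj(0,place(v,l),c): cv2.circle(big,tuple(((p+.5)*2).astype(int)),0,(0,255,0),-1)
cv2.imwrite("pics/fit.png",big[240:520,200:900])
E
python3 fitc.py; python3 fitb.py
```

```text
2.0 [0.6249 0.0596 0.0096] -8.36
1.0 [0.6253 0.0594 0.0128] -9.9
0.5 [0.6253 0.0594 0.0128] -10.88
-0.178 [[ 0.6276 -0.1186  0.044 ]]
-0.118 [[ 0.6269 -0.0586  0.044 ]]
-0.058 [[0.6261 0.0014 0.044 ]]
0.75 xy [0.4511 0.0782] yaw -8.1 1-IoU 0.05
0.69 xy [0.437 0.237] yaw 19.3 1-IoU 0.055
```

View pics/fit.png

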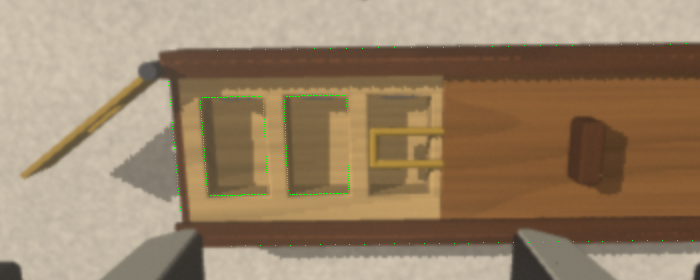

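The fit overlays the recess mouths well. Next I'll take a better look at the blocks.

>>> play_rows(
  increments="95 183 40 0 -1;95 183 40 0 -1;95 183 40 0 -1;95 183 40 0 -1;95 183 40 0 -1;95 183 40 0 -1;95 183 40 0 -1",
)

```text
t: 4.95
tool_pos: [0.5166, 0.1538, 0.2591]
orientation: [0.004, 3.141, -0.001]
force: [0.3, -0.2, 0.9]
opening: 0.0931
gripper_force: 0.0
```

```bash
python3 fitb.py;python3 fitb.py; python3 -c "
from h import *
print(pose()[0],delta([.451,.078,.10]))"
```

```text
0.93 xy [0.4373 0.2375] yaw 19.0 1-IoU 0.04
0.56 xy [0.4511 0.0784] yaw -9.1 1-IoU 0.058
0.6 xy [0.437  0.2379] yaw 19.5 1-IoU 0.028
0.59 xy [0.4505 0.079 ] yaw -9.2 1-IoU 0.038
[0.51684821 0.15323284 0.25892095] [ 65.6 -75.5 158.9]
```

>>> play_rows(
  increments="66 -75 120 9 -0.5;66 -75 120 9 -0.5;66 -75 120 9 -0.5;66 -75 120 9 -0.5;66 -75 190 9 -0.5;66 -75 215 9 -0.5;66 -75 230 9 -0.5;66 -75 240 9 -0.5;66 -75 241 9 -0.5;66 -75 241 9 -0.5",
  force=15,
)

```text
t: 6.15
tool_pos: [0.4514, 0.0797, 0.0191]
orientation: [0.251, 3.129, 0.001]
force: [-0.2, 0.8, 0.3]
opening: 0.0698
gripper_force: 0.0
```

>>> play_rows(
  increments="0 0 0 0 0.5;0 0 0 0 0.5;0 0 0 0 0.5;0 0 0 0 0.5;0 0 0 0 0.5;0 0 0 0 0.5",
)

```text
t: 6.75
tool_pos: [0.4501, 0.0798, 0.0181]
orientation: [0.25, 3.131, 0.0]
force: [-1.0, -0.5, 5.4]
opening: 0.0418
gripper_force: 15.0
```

```bash
python3 -c "
from h import *
p,r,s=pose();print(s['t'],p,r.as_matrix()[:2,:2],s['opening'],s['gripper_force'],s['force'])"
```

```text
6.75 [0.45014695 0.07979068 0.01808785] [[-0.98732457  0.15871276]
 [ 0.15871285  0.98732478]] 0.04181232179672495 14.994794726371765 [-1.00053619 -0.52983356  5.41590825]
```

>>> play_rows(
  increments="0 0 -50 0 0.5;0 0 -100 0 0.5;-206 -168 -112 -9.9 0.5;-206 -168 -112 -9.9 0.5;-206 -168 -112 -9.9 0.5;-206 -168 -112 -9.9 0.5;-206 -168 -112 -9.9 0.5;-206 -168 -112 -9.9 0.5;-206 -168 -112 -9.9 0.5;-206 -168 -112 -9.9 0.5;-206 -168 -112 -9.9 0.5",
)

```text
t: 7.85
tool_pos: [0.6256, -0.1177, 0.129]
orientation: [0.022, -3.14, -0.001]
force: [0.0, 0.2, -1.1]
opening: 0.0417
gripper_force: 15.0
```

```bash
python3 -c "
from h import *
p,r,s=pose();print(s['t'],p,r.as_matrix()[:2,:2],s['opening'],s['gripper_force'],s['force'])
print(delta([.6269,-.1186,.07]))
im=robot.read_camera('wrist');cv2.imwrite('pics/w3.png',im)"
```

```text
7.85 [ 0.62560545 -0.11774938  0.12903101] [[-0.99989994 -0.01408313]
 [-0.01408398  0.99990062]] 0.04174622176916356 14.994349032640457 [ 0.00367096  0.16620501 -1.13391236]
[-1.4 -0.9 59. ]
```

View pics/w3.png

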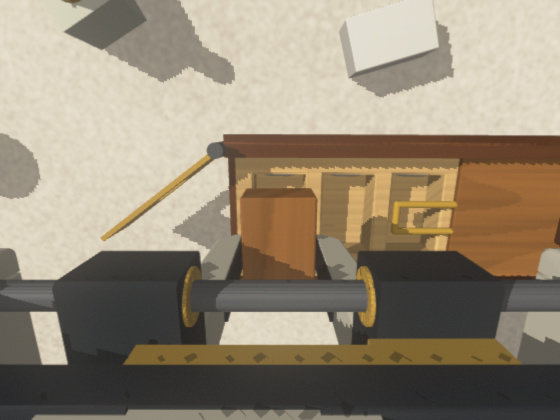

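The held block's near top edge is at row ~190, columns 246–314, straight and level. I'll check its offset in the hand from that edge.

```bash
python3 -c "
from h import *
im=cv2.imread('pics/w3.png');g=cv2.cvtColor(im,6).astype(int)
print(g[180:215,280].tolist())
print((unproj('wrist',[[280,188],[280,190],[280,196],[246,200],[314,200]],.141)-pose()[0]).round(4))
print(proj('wrist',[[.6276-.0365,-.1186-.0225,.044],[.6276-.0365,-.1186+.0225,.044],[.6269-.0365,-.0586-.0225,.044],[.6269-.0365,-.0586+.0225,.044]]).round(1))"
```

```text
[116, 115, 115, 115, 115, 116, 118, 115, 97, 84, 85, 83, 81, 79, 80, 81, 87, 97, 117, 117, 117, 117, 119, 117, 116, 119, 119, 118, 118, 118, 118, 117, 117, 118, 117]
[[-0.0393 -0.0007  0.0117]
 [-0.0382 -0.0007  0.0117]
 [-0.0349 -0.0006  0.0117]
 [-0.0325 -0.0189  0.0117]
 [-0.033   0.0178  0.0117]]
[[252.6 172.6]
 [305.1 173.4]
 [322.6 172.9]
 [374.9 173.7]]
```

>>> play_rows(
  increments="-1.5 -0.9 30 0 0.5;-1.5 -0.9 50 0 0.5;-1.5 -0.9 60 0 0.5;-1.5 -0.9 64 0 0.5;-1.5 -0.9 68 0 0.5;-1.5 -0.9 71 0 0.5;-1.5 -0.9 74 0 0.5;-1.5 -0.9 77 0 0.5;-1.5 -0.9 79 0 0.5;-1.5 -0.9 79 0 0.5",
)

```text
t: 8.9
tool_pos: [0.6297, -0.1176, 0.0547]
orientation: [-0.023, 3.138, 0.004]
force: [-8.0, 11.2, 17.1]
opening: 0.0439
gripper_force: 15.4
```

```bash
python3 -c "
from h import *
p,r,s=pose();print(s['t'],p,r.as_matrix()[:2,:2],s['opening'],s['gripper_force'],s['force'],s['wrist_torque'])"
```

```text
8.9 [ 0.6296701  -0.11757769  0.0547196 ] [[-0.99988751 -0.01464129]
 [-0.01463395  0.99989035]] 0.04390425526482536 15.43645127210766 [-7.99552857 11.22713362 17.07745058] [2.05247888 1.44687385 0.20247924]
```

The commanded pose had not settled, so I over-corrected. I'll lift slightly, undo the correction and retry.

>>> play_rows(
  increments="0 0 -14 0 0.5;0 0 -14 0 0.5;1.5 0.9 -14 0 0.5;1.5 0.9 -14 0 0.5;1.5 0.9 -14 0 0.5;1.5 0.9 -14 0 0.5",
)

```text
t: 9.5
tool_pos: [0.6261, -0.1189, 0.064]
orientation: [0.021, -3.141, -0.0]
force: [-0.2, 0.3, -1.0]
opening: 0.0434
gripper_force: 14.6
```

```bash
python3 -c "
from h import *
p,r,s=pose();print(s['t'],p,r.as_matrix()[:2,:2],s['opening'],s['gripper_force'],s['force'],s['wrist_torque'])
im=robot.read_camera('wrist');cv2.imwrite('pics/w4.png',im[100:300,150:410].repeat(2,0).repeat(2,1))"
```

```text
9.5 [ 0.62609929 -0.11890873  0.06398417] [[-0.99991267 -0.0131821 ]
 [-0.01318228  0.99991309]] 0.043387379157347826 14.552729981951416 [-0.22241303  0.31329805 -1.00188859] [ 0.05196476  0.05248089 -0.01153479]
```

View pics/w4.png

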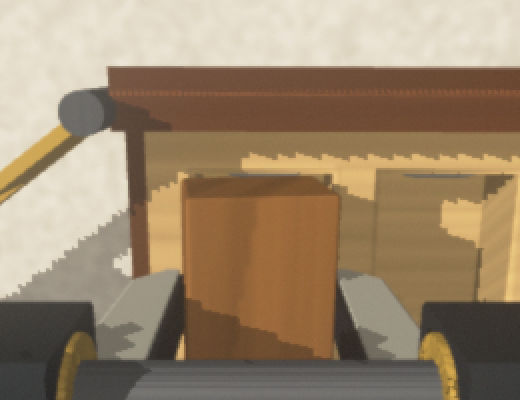

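The block rolled about 7° in the grip, with its bottom toward −y. I'll work out where the bottom edge lies.

```bash
python3 -c "
from h import *
f=lambda u,v:[u/2+150-.25,v/2+100-.25]
print(unproj('wrist',[f(183,178),f(312,177)],.046).round(4))
print(unproj('wrist',[f(183,193),f(338,195)],.076).round(4))
print(proj('wrist',[[.5911,-.1411,.044],[.5911,-.0961,.044],[.5904,-.0811,.044],[.5904,-.0361,.044]]).round(1)*2-[300,200])
"
```

```text
[[ 0.5931 -0.144   0.046 ]
 [ 0.5922 -0.1029  0.046 ]]
[[ 0.5916 -0.1403  0.076 ]
 [ 0.5916 -0.0986  0.076 ]]
[[192.  170.2]
 [332.  172.2]
 [378.8 170.6]
 [518.4 172.6]]
```

>>> play_rows(
  increments="0 4.6 0 0 0.5;0 4.6 0 0 0.5;0 4.6 5 0 0.5;0 4.6 8 0 0.5;0 4.6 10 0 0.5;0 4.6 12 0 0.5;0 4.6 12 0 0.5;0 3 12 0 0.5;0 1.5 12 0 0.5;0 0.5 12 0 0.5;0 0.5 12 0 0.5",
  force=6,
)

```text
t: 10.65
tool_pos: [0.6263, -0.1159, 0.053]
orientation: [0.022, -3.141, -0.006]
force: [-1.9, 10.6, 4.6]
opening: 0.0439
gripper_force: 6.0
```

```bash
python3 -c "
from h import *
p,r,s=pose();print(s['t'],p,s['opening'],s['gripper_force'],s['force'],s['wrist_torque'])"
```

```text
10.65 [ 0.62625716 -0.11589565  0.05298075] 0.043904342355558665 5.98016251125955 [-1.91395203 10.64483417  4.6494714 ] [2.04415133 0.25484986 0.03737251]
```

>>> play_rows(
  increments="0 0 0 0 -0.3;0 0 0 0 -0.3;0 0 0 0 -0.3;0 0 0 0 -0.3;0 0 -40 0 -0.3;0 0 -60 0 -0.3;0 0 -60 0 -0.3;0 0 -60 0 -0.3",
)

```text
t: 11.45
tool_pos: [0.6267, -0.1187, 0.1128]
orientation: [-0.021, 3.141, -0.001]
force: [-0.7, -0.9, -0.5]
opening: 0.0609
gripper_force: 0.0
```

```bash
python3 -c "
from h import *
p,r,s=pose();print(s['t'],p,s['opening'],s['force'])
im=robot.read_camera('wrist');cv2.imwrite('pics/w5.png',im[100:300,150:410].repeat(2,0).repeat(2,1))"
```

```text
11.45 [ 0.6267465  -0.11865343  0.11282467] 0.06090740628297901 [-0.71028725 -0.88456664 -0.46322624]
```

View pics/w5.png

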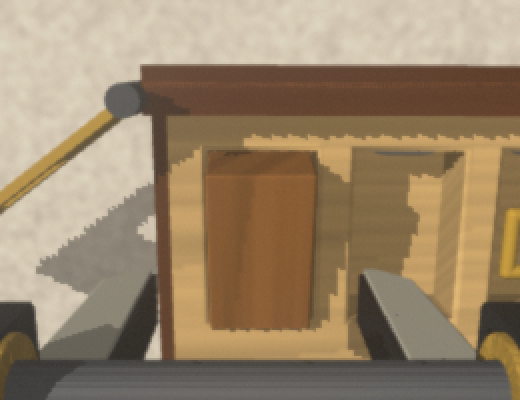

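>>> play_rows(
  increments="5 0 20 0 1;5 0 30 0 1;5 0 40 0 1;5 0 40 0 1;5 0 40 0 1;5 0 44 0 1;5 0 48 0 1;5 0 52 0 1;5 0 56 0 1;5 0 60 0 1;5 0 63 0 1;5 0 66 0 1;5 0 69 0 1;5 0 70 0 1;5 0 70 0 1",
)

```text
t: 13.0
tool_pos: [0.6217, -0.1185, 0.0443]
orientation: [-0.021, 3.141, -0.0]
force: [-7.6, 1.2, 16.2]
opening: 0.0002
gripper_force: 7.9
```

```bash
python3 -c "
from h import *
p,r,s=pose();print(s['t'],p,s['opening'],s['force'])"
```

```text
13.0 [ 0.62171621 -0.11846724  0.04427205] 0.0002097252828007313 [-7.55233612  1.24345015 16.16528142]
```

>>> play_rows(
  increments="0 0 2 0 1;0 0 2 0 1;0 0 2 0 1;0 0 -20 0 1;-20 0 -20 0 1;-20 0 -20 0 1;-20 0 -5 0 1;-20 0 1 0 1;-20 0 1 0 1;-20 0 -60 0 1;-20 0 -110 0 1;-20 0 -150 0 1;-20 0 -150 0 1",
)

```text
t: 14.3
tool_pos: [0.6447, -0.1191, 0.2001]
orientation: [-0.021, 3.131, -0.005]
force: [1.5, -1.3, 0.8]
opening: 0.0004
gripper_force: 0.0
```

```bash
python3 -c "
from h import *
p,r,s=pose();print(s['t'],p,s['opening'],s['force'])
im=robot.read_camera('wrist');cv2.imwrite('pics/w6.png',im[60:340,100:460].repeat(2,0).repeat(2,1))"; python3 fitb.py
```

```text
14.3 [ 0.64468428 -0.11907529  0.20014478] 0.00037175579862445496 [ 1.46019934 -1.25976522  0.83001216]
0.87 xy [ 0.6312 -0.1178] yaw 1.2 1-IoU 0.064
```

View pics/w6.png

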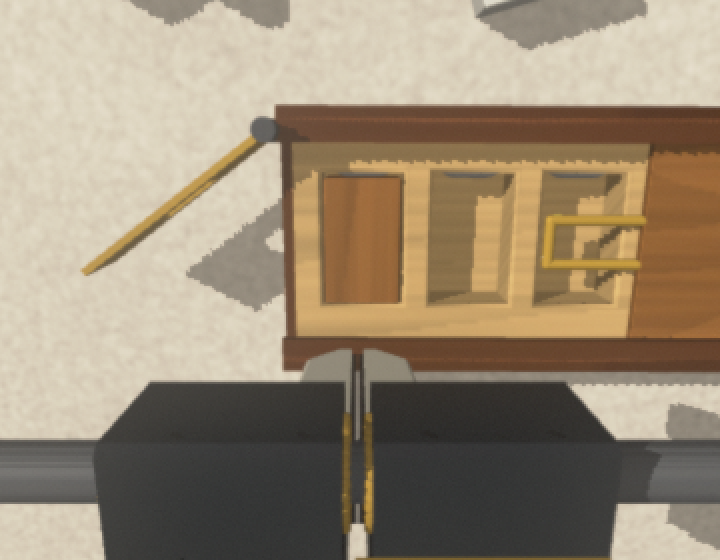

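Block 0 is flush (recess at (360,240)). Next is block A.

>>> play_rows(
  increments="135 362 -40 0 -0.5;135 362 -40 0 -0.5;135 362 -40 0 -0.5;135 362 -40 0 -0.5;135 362 -40 0 -0.5;135 362 -40 0 -0.5;135 362 -40 0 -0.5;135 362 -40 0 -0.5;135 362 -40 0 -0.5;135 362 -40 0 -0.5;135 362 -40 0 -0.5;135 362 -40 0 -0.5",
)

```text
t: 15.65
tool_pos: [0.5018, 0.2405, 0.2313]
orientation: [0.018, -3.14, 0.002]
force: [-0.0, -0.5, -0.6]
opening: 0.0697
gripper_force: 0.0
```

```bash
python3 fitb.py;python3 fitb.py; python3 -c "
from h import *
p,r,s=pose();print(p,r.as_matrix()[:2,:2],delta([.4372,.2377,.10]))"
```

```text
0.84 xy [0.4373 0.2374] yaw 19.4 1-IoU 0.03
0.4 xy [ 0.6132 -0.1736] yaw -127.4 1-IoU 0.966
0.8 xy [0.4375 0.2375] yaw 20.3 1-IoU 0.044
0.41 xy [ 0.6164 -0.172 ] yaw 62.4 1-IoU 0.923
[0.50205983 0.24115284 0.23249039] [[-0.9999296  -0.01186438]
 [-0.01186436  0.99992961]] [ 64.9  -2.7 132.5]
```

>>> play_rows(
  increments="65 -3.5 100 -19 -0.5;65 -3.5 120 -19 -0.5;65 -3.5 130 -19 -0.5;65 -3.5 130 -19 -0.5;65 -3.5 170 -19 -0.5;65 -3.5 195 -19 -0.5;65 -3.5 208 -19 -0.5;65 -3.5 214 -19 -0.5;65 -3.5 214 -19 -0.5;65 -3.5 214 -19 -0.5;65 -3.5 214 -19 -0.5",
  force=25,
)

```text
t: 16.95
tool_pos: [0.438, 0.2382, 0.0202]
orientation: [-0.539, 3.093, 0.001]
force: [-0.4, -0.5, -0.7]
opening: 0.0695
gripper_force: 0.0
```

>>> play_rows(
  increments="0 0 0 0 0.5;0 0 0 0 0.5;0 0 0 0 0.5;0 0 0 0 0.5;0 0 0 0 0.5;0 0 0 0 0.5",
)

```text
t: 17.55
tool_pos: [0.4367, 0.2377, 0.0187]
orientation: [0.539, -3.095, -0.0]
force: [-1.0, -0.2, 1.6]
opening: 0.0417
gripper_force: 25.0
```

```bash
cat > st.py <<'E'
from h import *
import sys
p,r,s=pose();print(s['t'],p.round(4),r.as_matrix()[:2,:2].round(4).tolist(),s['opening'],s['gripper_force'],np.round(s['force'],1))
if len(sys.argv)>1: print(delta([float(a) for a in sys.argv[1:4]]))
E
python3 st.py .6264 -.0586 .13
```

```text
17.55 [0.4367 0.2377 0.0187] [[-0.9411, -0.3381], [-0.3381, 0.9411]] 0.0417083472237978 25.000241696834564 [-1.  -0.2  1.6]
[ -78.3 -342.9 -111.3]
```

>>> play_rows(
  increments="0 0 -50 0 0.5;0 0 -100 0 0.5;-78 -343 -111 19 0.5;-78 -343 -111 19 0.5;-78 -343 -111 19 0.5;-78 -343 -111 19 0.5;-78 -343 -111 19 0.5;-78 -343 -111 19 0.5;-78 -343 -111 19 0.5;-78 -343 -111 19 0.5;-78 -343 -111 19 0.5;-78 -343 -111 19 0.5;-78 -343 -111 19 0.5;-78 -343 -111 19 0.5;-78 -343 -111 19 0.5",
)

```text
t: 19.05
tool_pos: [0.626, -0.0578, 0.1299]
orientation: [-0.023, 3.141, -0.0]
force: [0.9, 0.5, 0.0]
opening: 0.0417
gripper_force: 25.0
```

```bash
python3 st.py .6264 -.0586 .13; python3 -c "
from h import *
im=robot.read_camera('wrist')
x0,y0=150,120;cv2.imwrite('pics/w7.png',im[y0:y0+160,x0:x0+260].repeat(3,0).repeat(3,1))
z=pose()[0][2];print(z)
print((proj('wrist',[[.5904,-.0811,.044],[.5904,-.0361,.044]])-[x0,y0]).round(1)*3)
np.savez('cam7.npz',*cal('wrist'))"
```

```text
19.05 [ 0.626  -0.0578  0.1299] [[-0.9999, -0.0147], [-0.0147, 0.9999]] 0.04171549043413236 24.999830424785614 [0.9 0.5 0. ]
[-0.4 -0.8 -0.1]
0.12991026868192113
[[309.6 153.9]
 [466.5 156. ]]
```

View pics/w7.png

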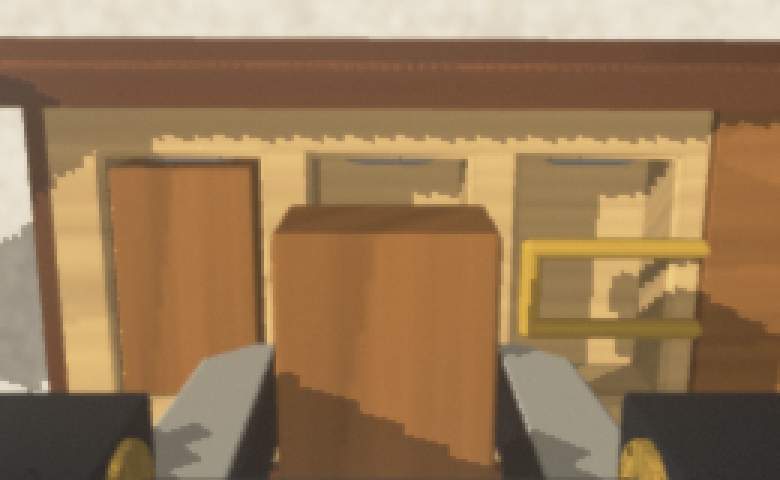

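>>> play_rows(
  increments="0 0 30 0 0.5;0 0 50 0 0.5;0 0 60 0 0.5;0 0 64 0 0.5;0 0 66 0 0.5;0 0 68 0 0.5;0 0 70 0 0.5;0 0 72 0 0.5;0 0 73 0 0.5;0 0 73 0 0.5",
)

```text
t: 20.1
tool_pos: [0.6286, -0.0588, 0.0615]
orientation: [-0.021, 3.136, -0.001]
force: [-8.1, 2.7, 18.0]
opening: 0.0418
gripper_force: 25.2
```

```bash
python3 st.py
```

```text
20.1 [ 0.6286 -0.0588  0.0615] [[-0.9999, -0.0137], [-0.0137, 0.9999]] 0.04180582129734013 25.164676308631897 [-8.1  2.7 18. ]
```

>>> play_rows(
  increments="0 0 -8 0 0.5;0 0 -8 0 0.5;0 0 -8 0 0.5;0 0 -8 0 0.5",
)

```text
t: 20.5
tool_pos: [0.6259, -0.0588, 0.0642]
orientation: [0.021, -3.141, -0.0]
force: [0.5, 0.2, -0.4]
opening: 0.0416
gripper_force: 24.9
```

```bash
python3 st.py; python3 -c "
from h import *
im=robot.read_camera('wrist')
x0,y0=150,100;cv2.imwrite('pics/w8.png',im[y0:y0+160,x0:x0+260].repeat(3,0).repeat(3,1))
C=cal('wrist')
print((proj('wrist',[[.5904,-.0811,.044],[.5904,-.0361,.044]],C)-[x0,y0]).round(1)*3)
z=pose()[0][2]-.0187
for c,rw in [(0,0)]:
  pass
import pickle;pickle.dump(C,open('c8.pkl','wb'))"
```

```text
20.5 [ 0.6259 -0.0588  0.0642] [[-0.9999, -0.0133], [-0.0133, 0.9999]] 0.04156748321042611 24.93090033531189 [ 0.5  0.2 -0.4]
[[287.4 254.4]
 [497.7 257.1]]
```

View pics/w8.png

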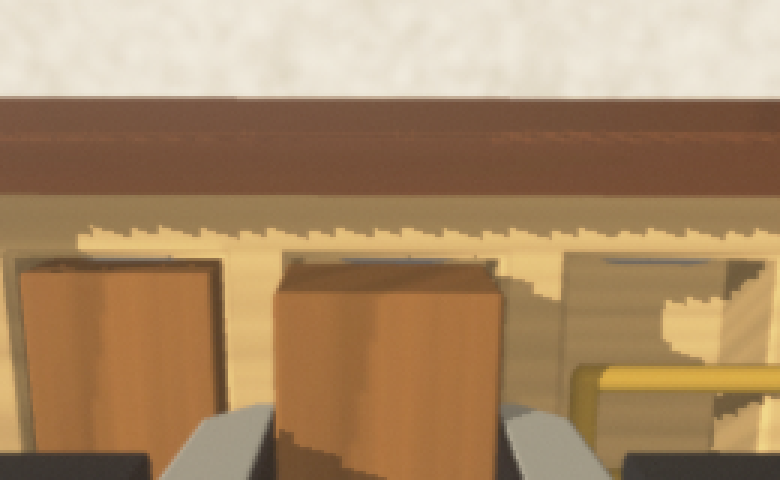

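```bash
python3 -c "
from h import *
f=lambda u,v:[(u-1)/3+150,(v-1)/3+100]
print(unproj('wrist',[f(290,264),f(492,264)],.0455).round(4))
print(unproj('wrist',[f(276,292),f(500,292)],.0755).round(4))
print(unproj('wrist',[f(283,253),f(498,255)],.044).round(4))
"
```

```text
[[ 0.592  -0.0806  0.0455]
 [ 0.5914 -0.0376  0.0455]]
[[ 0.5917 -0.08    0.0755]
 [ 0.5911 -0.0397  0.0755]]
[[ 0.5899 -0.0823  0.044 ]
 [ 0.5897 -0.0363  0.044 ]]
```

>>> play_rows(
  increments="1 0 0 0 0.5;1 0 0 0 0.5;1 0 2 0 0.5;1 0 3 0 0.5;1 0 4 0 0.5;1 0 5 0 0.5;1 0 6 0 0.5;1 0 7 0 0.5;1 0 8 0 0.5;1 0 8 0 0.5;1 0 8 0 0.5",
)

```text
t: 21.65
tool_pos: [0.6269, -0.0586, 0.0604]
orientation: [-0.022, 3.138, -0.0]
force: [-7.6, 4.1, 21.5]
opening: 0.0416
gripper_force: 25.3
```

```bash
python3 st.py
```

```text
21.65 [ 0.6269 -0.0586  0.0604] [[-0.9999, -0.0138], [-0.0138, 0.9999]] 0.04161947234630173 25.316966772079468 [-7.6  4.1 21.5]
```

>>> play_rows(
  increments="0 0 -1 0 0.5;0 -0.8 -1 0 0.5;0 -0.8 -1 0 0.5;0 0.8 -1 0 0.5;0 0.8 -1 0 0.5;1 0 -1 0 0.5;1 0 -1 0 0.5;1 -0.8 -1 0 0.5;1 0.8 -1 0 0.5;-1 0 -1 0 0.5;-1 -0.8 -1 0 0.5;-1 0.8 -1 0 0.5;0 0 -1 0 0.5;0 0 -1 0 0.5",
  force=12,
)

```text
t: 23.05
tool_pos: [0.6273, -0.0586, 0.0599]
orientation: [-0.021, 3.137, -0.0]
force: [1.9, 2.8, 7.8]
opening: 0.0422
gripper_force: 12.1
```

```bash
python3 st.py
```

```text
23.05 [ 0.6273 -0.0586  0.0599] [[-0.9999, -0.0135], [-0.0135, 0.9999]] 0.0422187481695488 12.084476224263199 [1.9 2.8 7.8]
```

>>> play_rows(
  increments="0 0 0 0 -0.2;0 0 0 0 -0.2;0 0 0 0 -0.2;0 0 -1 0 -0.2;0 0 -40 0 -0.2;0 0 -60 0 -0.2;0 0 -60 0 -0.2;0 0 -60 0 -0.2",
)

```text
t: 23.85
tool_pos: [0.6253, -0.0589, 0.1177]
orientation: [-0.021, 3.141, -0.0]
force: [0.5, -0.1, -0.7]
opening: 0.0557
gripper_force: 0.0
```

```bash
python3 st.py; python3 -c "
from h import *
im=robot.read_camera('wrist')
x0,y0=150,100;cv2.imwrite('pics/w9.png',im[y0:y0+190,x0:x0+260].repeat(3,0).repeat(3,1))"
```

```text
23.85 [ 0.6253 -0.0589  0.1177] [[-0.9999, -0.0133], [-0.0133, 0.9999]] 0.05568540261022687 0.0 [ 0.5 -0.1 -0.7]
```

View pics/w9.png

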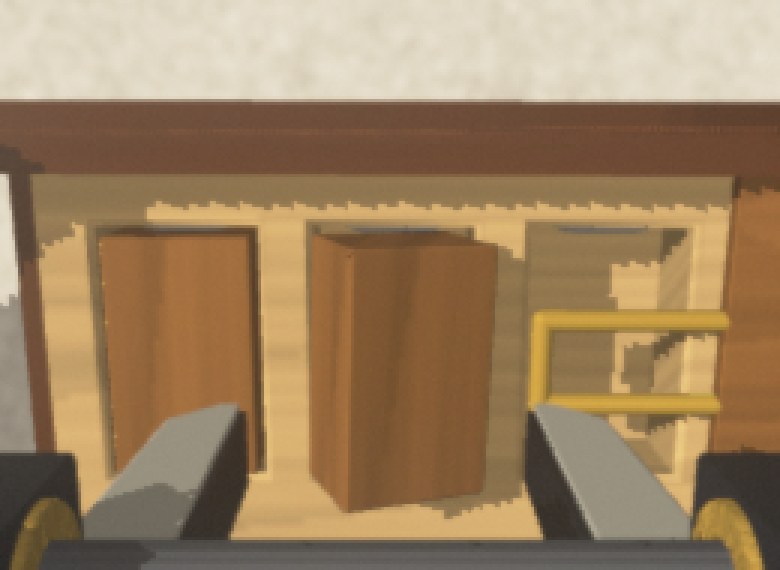

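The block is resting rolled on the rim, about 2–3 mm too far +x: its far-left corner at (312,478) is past the recess end at row ~473. I'll regrip to square it up, then lift and check.

>>> play_rows(
  increments="0 0 20 0 -0.5;0 0 20 0 -0.5;0 0 40 0 -0.5;0 0 57 0 -0.5;0 0 57 0 -0.5;0 0 57 0 0.5;0 0 57 0 0.5;0 0 57 0 0.5;0 0 57 0 0.5;0 0 57 0 0.5;0 0 57 0 0.5;0 0 40 0 0.5;0 0 37 0 0.5;0 0 37 0 0.5;0 0 37 0 0.5",
  force=30,
)

```text
t: 25.4
tool_pos: [0.6251, -0.0587, 0.0808]
orientation: [-0.021, 3.141, 0.0]
force: [-0.7, -0.9, -0.9]
opening: 0.0229
gripper_force: 0.0
```

```bash
python3 st.py; python3 -c "
from h import *
im=robot.read_camera('wrist')
x0,y0=150,100;cv2.imwrite('pics/w10.png',im[y0:y0+190,x0:x0+260].repeat(3,0).repeat(3,1))
g=cv2.cvtColor(im,6)
for c in (262,280,298): print(c,g[160:215,c].tolist())"
```

```text
25.4 [ 0.6251 -0.0587  0.0808] [[-0.9999, -0.0134], [-0.0134, 0.9999]] 0.022910214253537356 0.0 [-0.7 -0.9 -0.9]
262 [91, 92, 93, 110, 127, 130, 129, 129, 129, 129, 128, 130, 130, 134, 146, 155, 188, 192, 190, 186, 163, 139, 139, 134, 135, 132, 110, 91, 87, 85, 86, 85, 93, 109, 116, 114, 118, 120, 123, 124, 124, 124, 124, 126, 123, 124, 124, 122, 124, 123, 123, 123, 123, 124, 123]
280 [89, 91, 91, 102, 128, 130, 130, 130, 129, 128, 128, 129, 130, 132, 140, 179, 193, 193, 189, 186, 178, 157, 154, 118, 107, 99, 91, 89, 91, 91, 91, 90, 92, 101, 101, 99, 99, 97, 97, 97, 96, 97, 97, 97, 96, 96, 96, 96, 98, 96, 96, 95, 96, 96, 94]
298 [89, 90, 89, 103, 128, 131, 131, 130, 129, 129, 129, 130, 131, 140, 181, 193, 195, 192, 190, 187, 183, 171, 176, 129, 94, 80, 91, 93, 94, 93, 94, 98, 111, 108, 107, 106, 105, 104, 106, 106, 105, 106, 105, 106, 106, 106, 104, 106, 106, 105, 104, 106, 105, 106, 106]
```

View pics/w10.png

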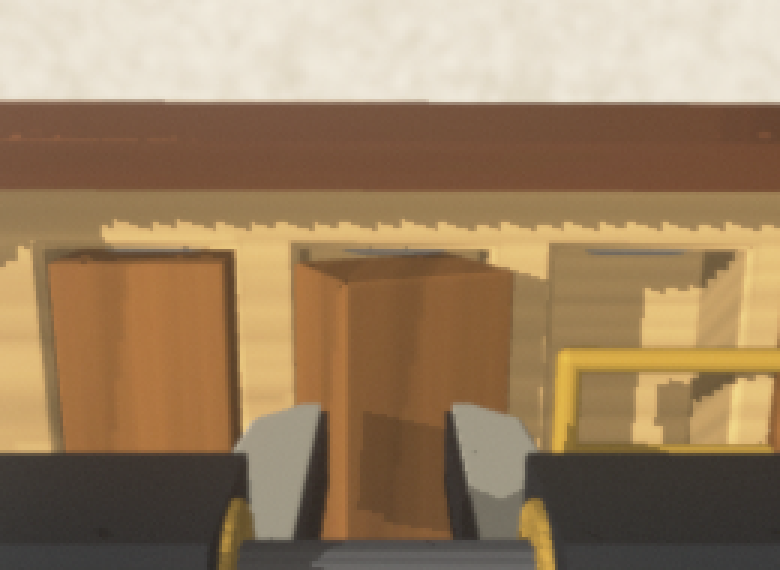

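The block is still tilted because the fingers slipped off the sloped face. The staple stops me gripping lower, so I'll first push the lid 60 mm further open by its bar.

>>> play_rows(
  increments="0 0 -70 0 0.3;0 0 -70 0 1;0 139 -70 0 1;0 139 -70 0 1;0 139 -70 0 1;0 139 -70 0 1;0 139 -10 0 1;0 139 15 0 1;0 139 17 0 1;0 145 17 0 1;0 155 17 0 1;0 165 17 0 1;0 175 17 0 1;0 185 17 0 1;0 195 17 0 1;0 205 17 0 1;0 215 17 0 1;0 220 17 0 1;0 220 17 0 1",
)

```text
t: 27.35
tool_pos: [0.6218, 0.1623, 0.0633]
orientation: [0.023, -3.141, -0.001]
force: [-1.0, 0.5, 0.6]
opening: 0.0004
gripper_force: 0.0
```

```bash
python3 st.py
```

```text
27.35 [0.6218 0.1623 0.0633] [[-0.9999, -0.0143], [-0.0143, 0.9999]] 0.0004362399902508756 0.0 [-1.   0.5  0.6]
```

>>> play_rows(
  increments="0 -10 0 0 1;0 -10 -50 0 1;0 -10 -100 0 1;0 -100 -150 0 1;0 -170 -150 0 1;0 -219 -150 0 1;0 -219 -150 0 1;0 -219 -150 0 1;0 -219 -150 0 1;0 -219 -150 0 1;0 -219 -150 0 1",
)

```text
t: 28.45
tool_pos: [0.6248, -0.0565, 0.2131]
orientation: [0.023, -3.141, -0.001]
force: [0.7, -0.0, -0.7]
opening: 0.0006
gripper_force: 0.0
```

```bash
python3 st.py; python3 -c "
from h import *
im=robot.read_camera('wrist');C=cal('wrist')
cv2.imwrite('pics/w11.png',im)
for q in ['lid_knob','staple','recess1','stamp0']:
  for d in robot.landmark_of('wrist',q)[:3]: print(q,np.round(d['centre'],4),round(d['conf'],2))
"
```

```text
28.45 [ 0.6248 -0.0565  0.2131] [[-0.9999, -0.0144], [-0.0144, 0.9999]] 0.0005895206308378664 0.0 [ 0.7 -0.  -0.7]
lid_knob [0.6256 0.1891 0.0773] 0.65
staple [0.6279 0.0511 0.0443] 0.8
staple [ 0.4524 -0.2703  0.0076] 0.16
recess1 [0.6286 0.0044 0.0467] 0.83
recess1 [0.6222 0.1858 0.0809] 0.66
stamp0 [ 0.6323 -0.1153  0.0144] 0.85
stamp0 [ 0.6265 -0.0647  0.0408] 0.66
stamp0 [ 0.4768 -0.0285  0.0037] 0.58
```

>>> play_rows(
  increments="-1 0 90 0 -0.5;-1 0 90 0 -0.5;-1 0 90 0 -0.5;-1 0 120 0 -0.5;-1 0 150 0 -0.5;-1 0 160 0 -0.5;-1 0 164 0 -0.5;-1 0 164 0 -0.5;-1 0 164 0 0.5;-1 0 164 0 0.5;-1 0 164 0 0.5;-1 0 164 0 0.5;-1 0 164 0 0.5;-1 0 164 0 0.5",
  force=20,
)

```text
t: 30.1
tool_pos: [0.6271, -0.0575, 0.0512]
orientation: [-0.021, 3.139, 0.0]
force: [-0.6, 2.7, 6.5]
opening: 0.0425
gripper_force: 16.2
```

```bash
python3 st.py
```

```text
30.1 [ 0.6271 -0.0575  0.0512] [[-0.9999, -0.0135], [-0.0135, 0.9999]] 0.042490143426114124 16.22835067930282 [-0.6  2.7  6.5]
```

>>> play_rows(
  increments="0 0 -20 0 0.5;0 0 -30 0 0.5;0 0 -30 0 0.5;0 0 -30 0 0.5;0 0 -30 0 0.5",
  force=30,
)

```text
t: 30.6
tool_pos: [0.6254, -0.0576, 0.0786]
orientation: [0.021, -3.14, -0.0]
force: [-0.3, 0.6, -1.3]
opening: 0.0229
gripper_force: 0.0
```

```bash
python3 st.py; python3 -c "
from h import *
im=robot.read_camera('wrist');C=cal('wrist')
x0,y0=150,100;cv2.imwrite('pics/w12.png',im[y0:y0+190,x0:x0+260].repeat(3,0).repeat(3,1))
np.savez('pics/w12.npz',*C)"
```

```text
30.6 [ 0.6254 -0.0576  0.0786] [[-0.9999, -0.0134], [-0.0134, 0.9999]] 0.02294527641116913 0.0 [-0.3  0.6 -1.3]
```

View pics/w12.png

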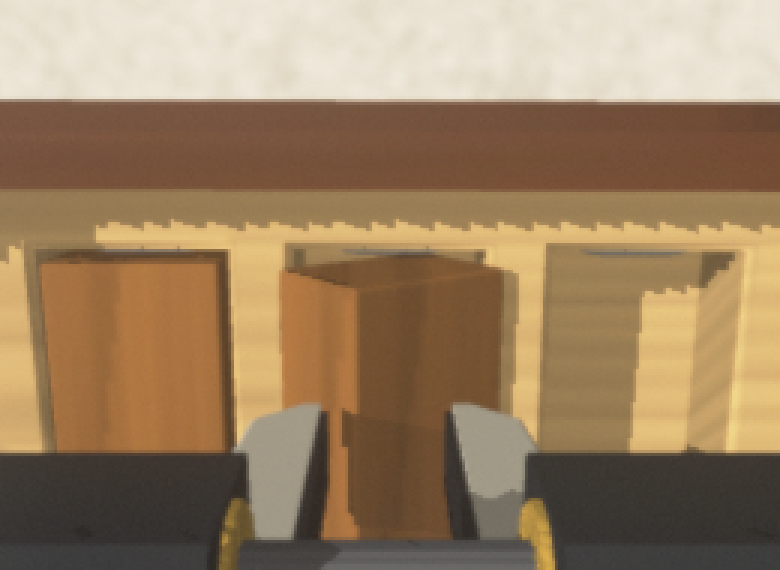

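The block is now rolled about 37° and wedged, so a y-grip slips. Its end faces are still vertical, so I'll grip it along its length from above the lips, set it back on the table and regrip.

```bash
python3 -c "
from h import *
d=np.load('pics/w12.npz');C=[d[k] for k in d.files]
f=lambda u,v:[(u-1)/3+150,(v-1)/3+100]
print(unproj(0,[f(282,268)],.050,C).round(4),unproj(0,[f(358,289)],.074,C).round(4),unproj(0,[f(503,269)],.049,C).round(4))
print(robot.read_state()['q'])"
```

```text
[[ 0.5943 -0.0823  0.05  ]] [[ 0.5939 -0.0646  0.074 ]] [[ 0.5941 -0.0326  0.049 ]]
[-1.73495089e-01  3.09458570e-01  1.54451164e+00 -7.57716622e-06
  1.28950776e+00 -1.75767294e+00]
```

>>> play_rows(
  increments="0 0 -50 0 0.5;-3.5 -5.4 -90 9 -1;-3.5 -5.4 -90 90 -1;-3.5 -5.4 -90 90 -1;-3.5 -5.4 -90 90 -1;-3.5 -5.4 -90 90 -1;-3.5 -5.4 -90 90 -1;-3.5 -5.4 -90 90 -1;-3.5 -5.4 -90 90 -1;-3.5 -5.4 -90 90 -1;-3.5 -5.4 -90 90 -1;-3.5 -5.4 -90 90 -1;-3.5 -5.4 -90 90 -1;-3.5 -5.4 -90 90 -1",
)

```text
t: 32.05
tool_pos: [0.6293, -0.0631, 0.1689]
orientation: [-2.203, -2.238, 0.001]
force: [-0.4, -0.6, 0.1]
opening: 0.0932
gripper_force: 0.0
```

```bash
python3 st.py .629 -.063 .065; python3 -c "
from h import *
im=robot.read_camera('wrist')
for d in robot.landmark_of('wrist','stamp0')[:4]+robot.recognise('wrist','stamp0')[:4]: print(np.round(d['centre'],4),round(d['conf'],2))"
```

```text
32.05 [ 0.6293 -0.0631  0.1689] [[-0.0158, 0.9999], [0.9999, 0.0158]] 0.0932217670080329 0.0 [-0.4 -0.6  0.1]
[  0.   -0.2 103.9]
[ 0.4798 -0.0308  0.0025] 0.83
[ 0.3537  0.0107 -0.0025] 0.6
[ 0.6337 -0.1188  0.0145] 0.57
[ 0.6287 -0.0686  0.0438] 0.56
[ 0.6307 -0.1139  0.0419] 0.92
[0.3748 0.0046 0.0267] 0.87
[ 0.6283 -0.0556  0.0699] 0.72
[ 0.484  -0.0249  0.0315] 0.59
```

>>> play_rows(
  increments="0 0 50 0 -1;0 0 90 0 -1;0 0 104 0 -1;0 0 104 0 -1;0 0 104 0 -1;0 0 104 0 0.2;0 0 104 0 0.2;0 0 104 0 0.2;0 0 104 0 0.2;0 0 104 0 0.2;0 0 104 0 0.2",
  force=30,
)

```text
t: 33.3
tool_pos: [0.6292, -0.0633, 0.0658]
orientation: [-2.206, -2.236, 0.001]
force: [-5.2, -1.0, 4.6]
opening: 0.0691
gripper_force: 30.0
```

```bash
python3 st.py
```

```text
33.3 [ 0.6292 -0.0633  0.0658] [[-0.0133, 0.9999], [0.9999, 0.0133]] 0.06911989829257696 30.006977319717407 [-5.2 -1.   4.6]
```

Gripped on the ends (69 mm). I'll lift slowly.

>>> play_rows(
  increments="0 0 -10 0 0.2;0 0 -25 0 0.2;0 0 -45 0 0.2;0 0 -70 0 0.2;0 0 -95 0 0.2;0 0 -95 0 0.2",
)

```text
t: 33.9
tool_pos: [0.633, -0.0636, 0.1672]
orientation: [2.201, 2.231, 0.009]
force: [1.3, -0.1, 0.0]
opening: 0.0694
gripper_force: 30.0
```

```bash
python3 st.py .44 .16 .16; python3 -c "
from h import *
for n in ['side','scene']:
  im=robot.read_camera(n)
  for d in robot.landmark_of(n,'stamp0')[:5]: print(n,np.round(d['centre'],4),round(d['conf'],2))"
```

```text
33.9 [ 0.633  -0.0636  0.1672] [[-0.0135, 0.9999], [0.9999, 0.0135]] 0.06938705027433846 29.99721050262451 [ 1.3 -0.1  0. ]
[ 226.1 -190.     5. ]
side [ 0.6264 -0.0683  0.1437] 0.91
side [ 0.4796 -0.024   0.0031] 0.79
side [ 0.3332  0.1551 -0.0005] 0.73
side [ 0.6256 -0.1182  0.0176] 0.61
scene [3.51e-01 1.28e-02 3.00e-04] 0.83
scene [ 0.4772 -0.0279 -0.0016] 0.64
scene [ 0.63   -0.1155  0.0137] 0.63
scene [ 0.6329 -0.0702  0.1346] 0.61
scene [ 0.3353  0.156  -0.0004] 0.51
```

>>> play_rows(
  increments="226 -190 0 0 0.2;226 -190 0 0 0.2;226 -190 0 0 0.2;226 -190 0 0 0.2;226 -190 0 0 0.2;226 -190 0 0 0.2;226 -190 0 0 0.2;226 -190 0 0 0.2;226 -190 50 0 0.2;226 -190 80 0 0.2;226 -190 100 0 0.2;226 -190 108 0 0.2;226 -190 108 0 0.2;226 -190 108 0 0.2",
)

```text
t: 35.5
tool_pos: [0.4377, 0.16, 0.0535]
orientation: [2.207, 2.235, 0.001]
force: [0.8, 0.1, -0.8]
opening: 0.0694
gripper_force: 30.0
```

```bash
python3 st.py
```

```text
35.5 [0.4377 0.16   0.0535] [[-0.0125, 0.9999], [0.9999, 0.0125]] 0.06935293790595404 29.997015595436096 [ 0.8  0.1 -0.8]
```

>>> play_rows(
  increments="0 0 5 0 0.2;0 0 9 0 0.2;0 0 12 0 0.2;0 0 14 0 0.2;0 0 16 0 0.2;0 0 16 0 -0.5;0 0 16 0 -0.8;0 0 16 0 -1;0 0 16 0 -1;0 0 -40 0 -1;0 0 -90 0 -1;0 67 -180 -90 -1;0 67 -180 -90 -1;0 67 -180 -90 -1;0 67 -180 -90 -1;0 67 -180 -90 -1;0 67 -180 -90 -1;0 67 -180 -90 -1;0 67 -180 -90 -1;0 67 -180 -90 -1",
)

```text
t: 37.5
tool_pos: [0.5035, 0.1613, 0.2321]
orientation: [-0.315, -3.125, 0.0]
force: [-0.2, -0.2, -0.2]
opening: 0.0923
gripper_force: 0.0
```

>>> play_rows(
  increments="0 0 0 -18 -0.5;0 0 0 -18 -0.5;0 0 0 -18 -0.5;0 0 0 -18 -0.5;0 0 0 -18 -0.5",
)

```text
t: 38.0
tool_pos: [0.5036, 0.1613, 0.2324]
orientation: [0.162, -3.137, 0.0]
force: [-0.4, 0.5, 0.1]
opening: 0.0701
gripper_force: 0.0
```

```bash
python3 st.py; python3 fitb.py; python3 fitb.py
```

```text
38.0 [0.5036 0.1613 0.2324] [[-0.9947, -0.1032], [-0.1032, 0.9947]] 0.07007868656552324 0.0 [-0.4  0.5  0.1]
0.82 xy [ 0.6222 -0.1437] yaw -57.7 1-IoU 0.736
0.77 xy [0.4378 0.1519] yaw 1.1 1-IoU 0.046
0.96 xy [ 0.6127 -0.1302] yaw -59.9 1-IoU 0.72
0.95 xy [0.438  0.1523] yaw 1.3 1-IoU 0.032
0.75 xy [0.6179 0.1293] yaw -89.6 1-IoU 0.678
```

Block is flat at (0.438, 0.152). Regrip it.

>>> play_rows(
  increments="66.2 -2.5 100 4.7 -0.5;66.2 -2.5 130 4.7 -0.5;66.2 -2.5 130 4.7 -0.5;66.2 -2.5 170 4.7 -0.5;66.2 -2.5 195 4.7 -0.5;66.2 -2.5 208 4.7 -0.5;66.2 -2.5 214 4.7 -0.5;66.2 -2.5 215 4.7 -0.5;66.2 -2.5 215 4.7 -0.5;66.2 -2.5 215 4.7 -0.5;66.2 -2.5 215 4.7 0.5;66.2 -2.5 215 4.7 0.5;66.2 -2.5 215 4.7 0.5;66.2 -2.5 215 4.7 0.5;66.2 -2.5 215 4.7 0.5;66.2 -2.5 215 4.7 0.5",
  force=25,
)

```text
t: 39.8
tool_pos: [0.4382, 0.1517, 0.0177]
orientation: [-0.039, 3.141, 0.0]
force: [-1.2, 0.9, 1.9]
opening: 0.0413
gripper_force: 25.0
```

```bash
python3 st.py .6258 -.0590 .13
```

```text
39.8 [0.4382 0.1517 0.0177] [[-0.9997, -0.0247], [-0.0247, 0.9997]] 0.04128904364667231 24.99967396259308 [-1.2  0.9  1.9]
[-182.4 -215.3 -112.3]
```

>>> play_rows(
  increments="0 0 -50 0 0.5;0 0 -100 0 0.5;-182 -215 -112 0.7 0.5;-182 -215 -112 0.7 0.5;-182 -215 -112 0.7 0.5;-182 -215 -112 0.7 0.5;-182 -215 -112 0.7 0.5;-182 -215 -112 0.7 0.5;-182 -215 -112 0.7 0.5;-182 -215 -112 0.7 0.5;-182 -215 -80 0.7 0.5;-182 -215 -58 0.7 0.5;-182 -215 -50 0.7 0.5;-182 -215 -50 0.7 0.5;-182 -215 -50 0.7 0.5;-182 -215 -50 0.7 0.5",
)

```text
t: 41.4
tool_pos: [0.6265, -0.0587, 0.0696]
orientation: [-0.02, 3.139, -0.001]
force: [-0.6, 0.0, -0.9]
opening: 0.0417
gripper_force: 25.0
```

```bash
python3 st.py
cat > edge.py <<'E'
from h import *
import sys
im=robot.read_camera('wrist');C=cal('wrist');g=cv2.cvtColor(im,6).astype(int)
z=pose()[0][2]
print(z)
for c in (265,272,280,288,295): print(c,g[170:210,c].tolist())
for r in (194,197): print('row',r,g[r,236:326].tolist())
print(proj(0,[[.5904,-.0811,.044],[.5904,-.0361,.044]],C).round(1))
zb=z-.0177
for rr in (185,190,195,200): print(rr,unproj(0,[[280,rr]],zb,C)[0].round(4),unproj(0,[[280,rr]],zb+.03,C)[0].round(4),unproj(0,[[280,rr]],.044,C)[0].round(4))
E
python3 edge.py
```

```text
41.4 [ 0.6265 -0.0587  0.0696] [[-0.9999, -0.0129], [-0.0129, 0.9999]] 0.04166995732425784 24.9994558095932 [-0.6  0.  -0.9]
0.06949102811079112
265 [128, 130, 130, 139, 179, 192, 194, 193, 190, 189, 184, 147, 140, 129, 114, 129, 130, 103, 88, 87, 92, 92, 92, 91, 92, 91, 100, 115, 117, 115, 115, 115, 115, 115, 114, 114, 113, 114, 114, 115]
272 [129, 130, 131, 131, 133, 138, 178, 190, 189, 187, 184, 151, 145, 134, 111, 115, 126, 103, 93, 92, 92, 91, 92, 91, 87, 89, 101, 117, 117, 118, 118, 117, 117, 117, 116, 115, 117, 117, 118, 116]
280 [128, 130, 132, 133, 139, 179, 192, 192, 190, 188, 184, 157, 151, 139, 112, 115, 128, 105, 94, 92, 90, 90, 89, 86, 91, 94, 108, 130, 130, 129, 129, 131, 129, 129, 129, 130, 129, 129, 129, 129]
288 [128, 130, 132, 133, 147, 187, 194, 192, 190, 188, 184, 162, 159, 143, 112, 113, 124, 107, 92, 87, 87, 88, 89, 93, 97, 99, 111, 129, 131, 129, 130, 128, 129, 130, 129, 130, 129, 130, 130, 129]
295 [129, 129, 133, 132, 134, 135, 145, 187, 190, 189, 185, 166, 167, 163, 118, 120, 127, 103, 89, 86, 89, 92, 96, 98, 95, 97, 109, 125, 127, 128, 127, 128, 126, 126, 
[... 533 characters left out ...]
, 122, 122, 120, 119, 117, 115, 115, 115, 116, 116, 116, 113, 115, 115, 117, 120, 120, 123, 123, 126, 126, 128, 130, 130, 130, 130, 129, 131, 130, 132, 129, 129, 129, 129, 128, 127, 126, 125, 127, 126, 127, 127, 127, 126, 127, 128, 128, 128, 129, 129, 128, 128, 128, 126, 127, 127, 125, 120, 104, 104, 119, 126, 128, 127, 127, 126, 127, 127]
[[246.7 182.1]
 [314.9 183. ]]
185 [ 0.5907 -0.0592  0.0518] [ 0.5854 -0.0594  0.0818] [ 0.592  -0.0591  0.044 ]
190 [ 0.5939 -0.0591  0.0518] [ 0.5881 -0.0594  0.0818] [ 0.5954 -0.0591  0.044 ]
195 [ 0.5971 -0.0591  0.0518] [ 0.5908 -0.0593  0.0818] [ 0.5988 -0.059   0.044 ]
200 [ 0.6004 -0.059   0.0518] [ 0.5936 -0.0593  0.0818] [ 0.6022 -0.0589  0.044 ]
```

```bash
python3 -c "
from h import *
im=robot.read_camera('wrist');g=cv2.cvtColor(im,6).astype(int)
for r in (182,183,184,186,188): print(r,g[r,238:262].tolist(),g[r,300:326].tolist())
print(unproj('wrist',[[246,184],[315,184]],.044).round(4),unproj('wrist',[[246,188],[314,188]],.0518).round(4))"; python3 st.py
```

```text
182 [195, 196, 196, 195, 195, 193, 172, 130, 125, 126, 125, 126, 127, 127, 130, 130, 131, 132, 133, 133, 133, 136, 136, 137] [175, 176, 178, 179, 179, 180, 180, 182, 180, 183, 184, 185, 186, 187, 190, 190, 193, 192, 190, 190, 195, 196, 196, 194, 195, 197]
183 [197, 197, 198, 199, 199, 193, 174, 131, 126, 119, 116, 114, 116, 117, 127, 133, 134, 134, 134, 135, 137, 137, 136, 137] [172, 174, 175, 175, 177, 176, 177, 171, 152, 178, 181, 176, 175, 177, 180, 193, 203, 198, 194, 195, 199, 198, 199, 198, 197, 198]
184 [198, 199, 198, 198, 197, 195, 177, 132, 126, 121, 105, 100, 100, 106, 126, 135, 136, 135, 135, 136, 135, 135, 135, 136] [138, 140, 140, 140, 141, 139, 141, 139, 134, 141, 138, 122, 119, 117, 134, 178, 205, 201, 195, 196, 198, 201, 198, 199, 199, 199]
186 [194, 196, 195, 196, 195, 195, 184, 133, 124, 118, 102, 94, 95, 102, 122, 129, 129, 130, 131, 130, 130, 130, 129, 131] [129, 128, 128, 129, 127, 129, 129, 130, 129, 128, 124, 105, 96, 98, 123, 176, 205, 201, 195, 196, 197, 198, 198, 197, 197, 198]
188 [191, 193, 192, 192, 192, 192, 181, 126, 103, 95, 94, 92, 93, 91, 92, 92, 93, 91, 93, 91, 90, 89, 89, 89] [90, 92, 91, 92, 93, 95, 97, 97, 98, 98, 96, 90, 92, 114, 162, 187, 202, 197, 191, 192, 192, 194, 194, 195, 193, 195]
[[ 0.5915 -0.0816  0.044 ]
 [ 0.5909 -0.0361  0.044 ]] [[ 0.5927 -0.0808  0.0518]
 [ 0.5921 -0.0376  0.0518]]
41.5 [ 0.6264 -0.0588  0.0693] [[-0.9999, -0.0126], [-0.0126, 0.9999]] 0.04142311552463698 24.999353885650635 [-0.6  0.2 -0.4]
```

Aligned to within about 0.3 mm. Lowering gently.

>>> play_rows(
  increments="0.3 0 3 0 0.5;0.3 0 5 0 0.5;0.3 0 6 0 0.5;0.3 0 7 0 0.5;0.3 0 8 0 0.5;0.3 0 9 0 0.5;0.3 0 9.5 0 0.5;0.3 0 10 0 0.5;0.3 0 10 0 0.5;0.3 0 10 0 0.5",
)

```text
t: 42.5
tool_pos: [0.6262, -0.0588, 0.0611]
orientation: [-0.02, 3.139, -0.001]
force: [-10.0, 2.7, 21.0]
opening: 0.042
gripper_force: 25.1
```

```bash
python3 st.py
```

```text
42.5 [ 0.6262 -0.0588  0.0611] [[-0.9999, -0.0126], [-0.0126, 0.9999]] 0.04198646229658856 25.07606327533722 [-10.    2.7  21. ]
```

Force direction (−x, +y, up) says it's landing on the +x rim, so I'll shift −x by 1.5 mm and +y by 0.4 mm.

>>> play_rows(
  increments="0 0 -3 0 0.5;0 0 -3 0 0.5;1.5 0.4 -3 0 0.5;1.5 0.4 -3 0 0.5;1.5 0.4 -2 0 0.5;1.5 0.4 -1 0 0.5;1.5 0.4 0 0 0.5;1.5 0.4 1 0 0.5;1.5 0.4 1 0 0.5",
)

```text
t: 43.4
tool_pos: [0.6254, -0.0584, 0.0605]
orientation: [-0.02, 3.138, -0.001]
force: [-7.3, 2.9, 25.3]
opening: 0.0423
gripper_force: 25.1
```

```bash
python3 st.py
```

```text
43.4 [ 0.6254 -0.0584  0.0605] [[-0.9999, -0.0127], [-0.0127, 0.9999]] 0.042254242415609836 25.134084820747375 [-7.3  2.9 25.3]
```

```bash
python3 -c "
from h import *
for i in range(1):
  s=robot.read_state();print(np.round(s['wrist_torque'],3),np.round(s['force'],2),s['tool_pos'])"
```

```text
[0.343 1.45  0.054] [-7.32  2.9  25.32] [ 0.62539    -0.05843758  0.06054918]
```

>>> play_rows(
  increments="0 0 -3.5 0 0.5;0 0 -3.5 0 0.5;0 0 -3.5 0 0.5",
)

```text
t: 43.7
tool_pos: [0.6241, -0.0584, 0.0609]
orientation: [-0.019, 3.14, -0.0]
force: [-0.6, 0.9, 10.2]
opening: 0.0417
gripper_force: 25.0
```

```bash
python3 -c "
from h import *
for i in range(1):
  s=robot.read_state();print(np.round(s['wrist_torque'],3),np.round(s['force'],2),s['tool_pos'])"; python3 edge.py
```

```text
[ 0.127  0.272 -0.063] [-0.61  0.92 10.19] [ 0.62406799 -0.05842432  0.06090263]
0.0609235641284287
265 [129, 128, 129, 129, 128, 129, 129, 130, 131, 139, 178, 192, 193, 192, 191, 183, 128, 93, 87, 92, 94, 93, 94, 93, 92, 91, 105, 113, 116, 114, 114, 113, 113, 113, 113, 113, 113, 114, 113, 112]
272 [128, 128, 128, 128, 129, 128, 128, 128, 132, 131, 131, 138, 178, 188, 189, 182, 126, 96, 92, 93, 93, 93, 91, 89, 87, 89, 104, 114, 116, 116, 117, 115, 115, 114, 115, 115, 116, 115, 116, 116]
280 [131, 129, 129, 127, 127, 128, 129, 129, 131, 132, 138, 178, 192, 192, 189, 183, 130, 98, 93, 92, 90, 89, 88, 88, 90, 92, 112, 127, 130, 128, 129, 129, 129, 127, 128, 130, 128, 129, 130, 130]
288 [131, 129, 130, 129, 128, 128, 128, 130, 132, 138, 181, 193, 194, 192, 189, 183, 130, 97, 89, 88, 87, 88, 89, 95, 98, 99, 115, 128, 128, 130, 130, 129, 129, 128, 128, 128, 129, 129, 129, 127]
295 [131, 131, 129, 129, 129, 127, 130, 130, 131, 133, 133, 139, 179, 190, 190, 184, 144, 97, 88, 88, 92, 94, 98, 98, 97, 99, 110, 124, 125, 125, 125, 125, 124, 124, 123, 124, 124, 126, 124, 124]
row 194 [192, 192, 1
[... 483 characters left out ...]
, 121, 121, 119, 117, 117, 116, 113, 113, 113, 113, 115, 113, 113, 114, 114, 115, 117, 120, 121, 122, 125, 126, 127, 127, 128, 127, 128, 128, 126, 129, 128, 128, 127, 126, 126, 125, 125, 124, 125, 127, 127, 127, 126, 126, 125, 126, 126, 126, 127, 127, 128, 127, 127, 126, 127, 127, 125, 123, 118, 102, 103, 119, 128, 130, 129, 130, 130, 130]
[[244.7 188.1]
 [315.8 189.1]]
185 [ 0.5882 -0.0588  0.0432] [ 0.583  -0.059   0.0732] [ 0.5881 -0.0588  0.044 ]
190 [ 0.5915 -0.0587  0.0432] [ 0.5857 -0.059   0.0732] [ 0.5913 -0.0588  0.044 ]
195 [ 0.5947 -0.0587  0.0432] [ 0.5884 -0.059   0.0732] [ 0.5945 -0.0587  0.044 ]
200 [ 0.598  -0.0587  0.0432] [ 0.5912 -0.0589  0.0732] [ 0.5978 -0.0587  0.044 ]
```

Lateral force turns out to be arm flex, and the block now sits on the −x rim. I'll re-centre with a slight +x bias, hover just above contact and release without load.

>>> play_rows(
  increments="0 0 -4 0 0.5;0 0 -4 0 0.5;-2.7 0 -4 0 0.5;-2.7 0 -4 0 0.5;-2.7 0 -4 0 0.5;-2.7 0 -4 0 0.5",
)

```text
t: 44.35
tool_pos: [0.6261, -0.0583, 0.0638]
orientation: [0.02, -3.141, -0.0]
force: [0.1, 0.1, -1.3]
opening: 0.0418
gripper_force: 24.9
```

```bash
python3 st.py; python3 edge.py | sed -n '1p;4p;9,20p'
```

```text
44.35 [ 0.6261 -0.0583  0.0638] [[-0.9999, -0.0124], [-0.0124, 0.9999]] 0.041767545527830956 24.940389096736908 [ 0.1  0.1 -1.3]
0.06387258928664624
280 [130, 128, 128, 129, 133, 133, 133, 145, 187, 195, 191, 189, 184, 163, 153, 147, 108, 94, 93, 92, 90, 88, 88, 89, 90, 94, 112, 126, 129, 128, 128, 128, 129, 127, 129, 129, 129, 128, 127, 127]
[[245.1 184.2]
 [315.2 185.1]]
185 [ 0.5902 -0.0587  0.0462] [ 0.5851 -0.059   0.0762] [ 0.5906 -0.0587  0.044 ]
190 [ 0.5935 -0.0587  0.0462] [ 0.5878 -0.0589  0.0762] [ 0.5939 -0.0586  0.044 ]
195 [ 0.5967 -0.0586  0.0462] [ 0.5905 -0.0589  0.0762] [ 0.5972 -0.0586  0.044 ]
200 [ 0.6    -0.0586  0.0462] [ 0.5932 -0.0589  0.0762] [ 0.6005 -0.0586  0.044 ]
```

>>> play_rows(
  increments="-1 -0.3 0 0 0.5;-1 -0.3 1 0 0.5;-1 -0.3 2 0 0.5;-1 -0.3 2.5 0 0.5;-1 -0.3 2.5 0 0.5;-1 -0.3 2.5 0 -0.3;-1 -0.3 2.5 0 -0.3;-1 -0.3 2.5 0 -0.3;-1 -0.3 2.5 0 -0.3",
)

```text
t: 45.3
tool_pos: [0.6274, -0.0587, 0.0618]
orientation: [-0.02, 3.141, -0.0]
force: [-0.5, -1.2, -0.5]
opening: 0.0601
gripper_force: 0.0
```

```bash
python3 st.py; python3 edge.py | sed -n '1p;2p;4p;6,20p'
```

```text
45.3 [ 0.6274 -0.0587  0.0618] [[-0.9999, -0.0125], [-0.0125, 0.9999]] 0.06012041547441233 0.0 [-0.5 -1.2 -0.5]
0.061778913957769965
265 [129, 131, 132, 132, 141, 187, 194, 193, 192, 189, 186, 176, 147, 141, 122, 119, 131, 130, 106, 91, 89, 89, 90, 91, 91, 90, 89, 90, 90, 90, 92, 110, 121, 125, 125, 125, 127, 128, 129, 128]
280 [129, 129, 130, 133, 133, 142, 187, 193, 192, 190, 188, 178, 156, 155, 128, 108, 115, 99, 92, 93, 94, 91, 94, 94, 93, 94, 97, 94, 94, 95, 99, 105, 103, 97, 98, 97, 97, 96, 97, 97]
295 [128, 130, 130, 133, 132, 134, 147, 187, 192, 188, 188, 181, 167, 170, 134, 96, 86, 88, 89, 89, 88, 90, 89, 89, 91, 90, 90, 89, 92, 100, 100, 94, 93, 93, 94, 95, 94, 93, 94, 94]
row 194 [190, 190, 190, 190, 191, 190, 185, 157, 124, 124, 127, 129, 131, 131, 129, 128, 128, 122, 112, 103, 96, 93, 90, 89, 90, 89, 89, 90, 89, 91, 89, 89, 90, 90, 93, 94, 94, 95, 94, 94, 94, 95, 92, 94, 93, 94, 94, 93, 95, 94, 92, 90, 90, 89, 88, 88, 88, 89, 88, 91, 89, 91, 91, 93, 96, 97, 98, 97, 98, 98, 100, 99, 98, 97, 96, 96, 95, 96, 97, 95, 96, 97, 98, 97, 97, 98, 98, 101, 106, 128]
row 197 [187, 187, 188, 187, 187, 186, 183, 165, 124, 121, 126, 130, 129, 130, 129, 128, 127, 125, 126, 126, 124, 117, 113, 103, 96, 91, 91, 90, 90, 90, 90, 90, 92, 95, 94, 95, 95, 94, 93, 94, 93, 95, 94, 93, 94, 93, 93, 92, 92, 92, 90, 88, 89, 87, 89, 90, 87, 90, 90, 89, 90, 92, 93, 94, 98, 100, 99, 102, 103, 104, 104, 105, 105, 106, 107, 107, 106, 107, 108, 108, 108, 107, 106, 107, 107, 107, 105, 105, 104, 102]
[[245.2 182.8]
 [316.3 183.7]]
185 [ 0.5915 -0.0591  0.0441] [ 0.5863 -0.0593  0.0741] [ 0.5915 -0.0591  0.044 ]
190 [ 0.5947 -0.059   0.0441] [ 0.589  -0.0593  0.0741] [ 0.5948 -0.059   0.044 ]
195 [ 0.598  -0.059   0.0441] [ 0.5917 -0.0593  0.0741] [ 0.598 -0.059  0.044]
200 [ 0.6013 -0.0589  0.0441] [ 0.5945 -0.0592  0.0741] [ 0.6013 -0.0589  0.044 ]
```

The block is rolling about 20° with its +y side dropping in and its −y edge on the rim, so it needs about 1 mm more +y. I'll close low so the pads square it and move +y, then push down while still gripped.

>>> play_rows(
  increments="0 0 5 0 -0.3;0 0 10 0 -0.3;0 0 13 0 -0.3;0 0 13 0 -0.3;0 0 13 0 0.5;0 0 13 0 0.5;0 0 13 0 0.5;0 0 13 0 0.5;0 0 13 0 0.5",
  force=15,
)

```text
t: 46.25
tool_pos: [0.6266, -0.0572, 0.0485]
orientation: [0.021, -3.14, -0.003]
force: [-3.1, 6.1, 1.5]
opening: 0.0489
gripper_force: 14.1
```

```bash
python3 st.py; python3 edge.py | sed -n '1p;2p;4p;6,8p'
```

```text
46.25 [ 0.6266 -0.0572  0.0485] [[-0.9999, -0.0131], [-0.0131, 0.9999]] 0.0488623071713922 14.082832150161266 [-3.1  6.1  1.5]
0.04847943688621978
265 [130, 130, 128, 130, 129, 129, 129, 131, 131, 139, 179, 191, 194, 192, 189, 186, 177, 147, 144, 132, 115, 130, 131, 127, 101, 94, 95, 96, 95, 95, 95, 94, 95, 94, 93, 95, 94, 94, 98, 105]
280 [130, 129, 129, 130, 129, 130, 131, 132, 134, 134, 141, 187, 192, 192, 188, 187, 179, 158, 157, 141, 113, 127, 102, 95, 93, 93, 93, 92, 89, 90, 89, 88, 89, 88, 88, 89, 93, 99, 98, 95]
295 [130, 130, 129, 129, 129, 130, 129, 131, 134, 134, 133, 142, 186, 191, 189, 186, 180, 167, 172, 148, 97, 78, 93, 96, 96, 98, 98, 99, 98, 98, 99, 98, 99, 99, 104, 111, 109, 106, 104, 103]
row 194 [192, 184, 142, 126, 124, 117, 100, 96, 96, 95, 102, 121, 128, 129, 129, 127, 128, 126, 127, 127, 126, 124, 118, 112, 111, 110, 105, 103, 100, 101, 97, 100, 99, 98, 96, 95, 94, 94, 94, 94, 95, 93, 94, 92, 93, 93, 90, 90, 89, 88, 88, 88, 89, 90, 90, 90, 90, 92, 95, 96, 98, 97, 98, 98, 101, 99, 98, 99, 101, 103, 110, 113, 119, 130, 130, 125, 100, 96, 115, 156, 175, 194, 202, 198, 190, 192, 194, 194, 196, 195]
row 197 [158, 138, 109, 102, 101, 100, 96, 96, 95, 95, 94, 94, 94, 95, 95, 92, 90, 90, 88, 87, 90, 89, 87, 89, 90, 89, 92, 92, 96, 96, 95, 94, 94, 93, 94, 93, 93, 95, 95, 96, 93, 95, 93, 91, 92, 91, 89, 88, 89, 88, 88, 89, 88, 90, 90, 92, 93, 95, 98, 99, 98, 99, 99, 100, 98, 98, 99, 98, 98, 97, 94, 96, 96, 98, 97, 98, 99, 103, 96, 115, 167, 195, 199, 194, 190, 192, 192, 194, 192, 193]
```

>>> play_rows(
  increments="0 0.7 0 0 0.5;0 1.4 0 0 0.5;0 2 0 0 0.5;0 2.5 0 0 0.5;0 3 0 0 0.5;0 3 0 0 0.5;0 3 0 0 0.5",
  force=20,
)

```text
t: 47.0
tool_pos: [0.6266, -0.0567, 0.0485]
orientation: [0.019, -3.14, 0.002]
force: [-4.5, -2.7, 0.9]
opening: 0.0485
gripper_force: 18.5
```

```bash
python3 st.py
```

```text
47.0 [ 0.6266 -0.0567  0.0485] [[-0.9999, -0.0119], [-0.0119, 0.9999]] 0.04848707247433158 18.532209992408752 [-4.5 -2.7  0.9]
```

Jammed again, so I'll extract by the end grip as before and re-place it with +1 mm y.

>>> play_rows(
  increments="0 0 0 0 -0.4;0 0 0 0 -0.4;0 0 -50 0 -0.5;0 0 -95 0 -1;0 -10.4 -120 90 -1;0 -10.4 -120 90 -1;0 -10.4 -120 90 -1;0 -10.4 -120 90 -1;0 -10.4 -120 90 -1;0 -10.4 -120 90 -1;0 -10.4 -120 90 -1;0 -10.4 -120 90 -1;0 -10.4 -120 90 -1;0 -10.4 -120 90 -1;0 -10.4 -120 90 -1;0 -10.4 -120 90 -1",
)

```text
t: 48.6
tool_pos: [0.6279, -0.0661, 0.169]
orientation: [2.208, 2.233, 0.001]
force: [-0.6, 0.5, -0.1]
opening: 0.0928
gripper_force: 0.0
```

```bash
python3 st.py .627 -.066 .065; python3 -c "
from h import *
im=robot.read_camera('wrist'); cv2.imwrite('pics/x.png',im)
for d in robot.landmark_of('wrist','stamp0')[:4]+robot.recognise('wrist','stamp0')[:4]: print(np.round(d['centre'],4),round(d['conf'],2))"
```

```text
48.6 [ 0.6279 -0.0661  0.169 ] [[-0.0115, 0.9999], [0.9999, 0.0115]] 0.09279378799684447 0.0 [-0.6  0.5 -0.1]
[ 1.00e-01 -1.10e+00  1.04e+02]
[ 0.6341 -0.1152  0.0155] 0.86
[ 0.4782 -0.0281  0.0005] 0.85
[0.3541 0.0121 0.0006] 0.74
[ 0.6269 -0.0671  0.0453] 0.59
[ 0.4848 -0.0268  0.0327] 0.92
[0.3742 0.0041 0.0285] 0.83
[ 0.6277 -0.0567  0.0698] 0.68
[ 0.6308 -0.112   0.044 ] 0.63
```

>>> play_rows(
  increments="0 0 50 0 -1;0 0 90 0 -1;0 0 103 0 -1;0 0 104 0 -1;0 0 104 0 -1;0 0 104 0 0.2;0 0 104 0 0.2;0 0 104 0 0.2;0 0 104 0 0.2;0 0 104 0 0.2;0 0 104 0 0.2;0 0 95 0 0.2;0 0 80 0 0.2;0 0 60 0 0.2;0 0 30 0 0.2;0 0 10 0 0.2;0 0 10 0 0.2",
  force=30,
)

```text
t: 50.45
tool_pos: [0.629, -0.0664, 0.1624]
orientation: [2.205, 2.232, 0.004]
force: [-0.1, -0.9, 0.1]
opening: 0.0698
gripper_force: 30.0
```

```bash
python3 st.py .44 .16 .16; python3 -c "
from h import *
for n in ['side']:
  im=robot.read_camera(n)
  for d in robot.landmark_of(n,'stamp0')[:5]: print(n,np.round(d['centre'],4),round(d['conf'],2))"
```

```text
50.45 [ 0.629  -0.0664  0.1624] [[-0.0125, 0.9999], [0.9999, 0.0125]] 0.06982676545263665 29.97237592935562 [-0.1 -0.9  0.1]
[ 228.7 -186.1    1.3]
side [ 0.6232 -0.0682  0.1372] 0.84
side [0.3518 0.0119 0.0031] 0.82
side [ 0.4791 -0.024   0.003 ] 0.82
side [3.339e-01 1.566e-01 1.000e-04] 0.73
side [ 0.623  -0.1164  0.015 ] 0.64
```

>>> play_rows(
  increments="229 -187 0 0 0.2;229 -187 0 0 0.2;229 -187 0 0 0.2;229 -187 0 0 0.2;229 -187 0 0 0.2;229 -187 0 0 0.2;229 -187 0 0 0.2;229 -187 40 0 0.2;229 -187 80 0 0.2;229 -187 100 0 0.2;229 -187 108 0 0.2;229 -187 113 0 0.2;229 -187 117 0 0.2;229 -187 121 0 0.2;229 -187 123 0 0.2;229 -187 123 0 -0.5;229 -187 123 0 -1;229 -187 123 0 -1;229 -187 123 0 -1;229 -187 60 0 -1",
)

```text
t: 52.55
tool_pos: [0.4321, 0.1592, 0.0796]
orientation: [-2.203, -2.23, 0.017]
force: [-0.2, 0.0, -0.8]
opening: 0.092
gripper_force: 0.0
```

>>> play_rows(
  increments="0 0 -50 -5 -1;0 67 -130 -90 -0.5;0 67 -130 -90 -0.5;0 67 -130 -90 -0.5;0 67 -130 -90 -0.5;0 67 -130 -90 -0.5;0 67 -130 -90 -0.5;0 67 -130 -90 -0.5;0 67 -130 -90 -0.5;0 67 -130 -90 -0.5;0 67 -130 -90 -0.5;0 67 -130 -90 -0.5;0 67 -130 -90 -0.5;0 67 -130 -90 -0.5",
)

```text
t: 53.95
tool_pos: [0.5045, 0.1615, 0.2156]
orientation: [0.015, -3.142, -0.0]
force: [-0.3, 0.2, -0.6]
opening: 0.0699
gripper_force: 0.0
```

```bash
python3 st.py; python3 fitb.py|grep '0.4[0-9][0-9]*  *0.1'; python3 fitb.py|grep '0.4[0-9][0-9]*  *0.1'
```

```text
53.95 [0.5045 0.1615 0.2156] [[-1.0, -0.0093], [-0.0093, 1.0]] 0.06993499780664364 0.0 [-0.3  0.2 -0.6]
0.75 xy [0.4379 0.1601] yaw -0.2 1-IoU 0.015
0.76 xy [0.4377 0.1599] yaw -0.5 1-IoU 0.041
```

>>> play_rows(
  increments="66.7 -0.9 100 0.8 -0.5;66.7 -0.9 130 0.8 -0.5;66.7 -0.9 150 0.8 -0.5;66.7 -0.9 180 0.8 -0.5;66.7 -0.9 192 0.8 -0.5;66.7 -0.9 198 0.8 -0.5;66.7 -0.9 198 0.8 -0.5;66.7 -0.9 198 0.8 -0.5;66.7 -0.9 198 0.8 0.5;66.7 -0.9 198 0.8 0.5;66.7 -0.9 198 0.8 0.5;66.7 -0.9 198 0.8 0.5;66.7 -0.9 198 0.8 0.5;66.7 -0.9 198 0.8 0.5",
  force=25,
)

```text
t: 55.55
tool_pos: [0.4381, 0.1598, 0.018]
orientation: [0.002, 3.141, 0.0]
force: [-0.3, -0.8, 3.5]
opening: 0.0415
gripper_force: 25.0
```

```bash
python3 st.py .64 -.0586 .20
```

```text
55.55 [0.4381 0.1598 0.018 ] [[-1.0, 0.0015], [0.0015, 1.0]] 0.041542326614635194 25.000774562358856 [-0.3 -0.8  3.5]
[-202.3 -218.1 -182. ]
```

>>> play_rows(
  increments="0 0 -50 0 0.5;0 0 -100 0 0.5;-202 -218 -182 -0.8 0.5;-202 -218 -182 -0.8 0.5;-202 -218 -182 -0.8 0.5;-202 -218 -182 -0.8 0.5;-202 -218 -182 -0.8 0.5;-202 -218 -182 -0.8 0.5;-202 -218 -182 -0.8 0.5;-202 -218 -182 -0.8 0.5;-202 -218 -182 -0.8 0.5;-202 -218 -182 -0.8 0.5",
)

```text
t: 56.75
tool_pos: [0.6384, -0.0571, 0.1988]
orientation: [0.022, -3.14, -0.001]
force: [0.6, -0.1, -0.3]
opening: 0.0419
gripper_force: 25.0
```

```bash
python3 st.py
python3 - <<'E'
from h import *
p=pose()[0];im=robot.read_camera('wrist');C=cal('wrist');cv2.imwrite('pics/y.png',im)
hsv=cv2.cvtColor(im,cv2.COLOR_BGR2HSV)
for d in robot.regions_of('wrist','stamp0')[:5]:
    m=d['pixels']
    if hsv[m].mean(0)[1]<80: continue
    print(round(d['conf'],2),np.argwhere(m).mean(0).round()[::-1],rect(0,m,.044,C))
# sub-pixel edge profile around block0 and recess1/2 mouths, rectified at z=.044
g=cv2.cvtColor(im,6)
xs=np.arange(.580,.680,.0005);ys=np.arange(-.16,.04,.0005)
P=np.array([[x,y,.044] for x in xs for y in ys]);u=proj(0,P,C).astype(np.float32)
T=cv2.remap(g,u[:,:1],u[:,1:],1).reshape(len(xs),len(ys))
np.save('T.npy',T)
r=T[(xs>.597)&(xs<.602)].astype(float).mean(0)
print('y profile x~.6'); print([(round(y*1e3,1),int(v)) for y,v in zip(ys,r)][::2])
for yc in(-.1186,.0014):
    c=T[:,(ys>yc-.008)&(ys<yc+.008)].astype(float).mean(1); print('x profile',yc,[(round(x*1e3,1),int(v)) for x,v in zip(xs,c)][:60:2])
E
```

```text
56.75 [ 0.6384 -0.0571  0.1988] [[-0.9999, -0.0138], [-0.0138, 0.9999]] 0.04189477062202772 24.99989479780197 [ 0.6 -0.1 -0.3]
0.83 [279. 232.] [684.  -57.1 113.2  86.8   0.8]
0.64 [224. 185.] [ 628.6 -116.9   70.7   44.     0.7]Traceback (most recent call last):
  File "<stdin>", line 12, in <module>
cv2.error: OpenCV(4.12.0) /io/opencv/modules/imgproc/src/imgwarp.cpp:1713: error: (-215:Assertion failed) dst.cols < SHRT_MAX && dst.rows < SHRT_MAX && src.cols < SHRT_MAX && src.rows < SHRT_MAX in function 'remap'
```

Run:
```python
from h import *
im=cv2.imread('pics/y.png');C=cal('wrist');g=cv2.cvtColor(im,6)
xs=np.arange(.580,.680,.0005);ys=np.arange(-.16,.04,.0005)
u=proj(0,[[x,y,.044] for x in xs for y in ys],C).astype(np.float32).reshape(len(xs),len(ys),2)
T=cv2.remap(g,u[...,0],u[...,1],1).astype(float)
def edges(pr,co):
    d=np.diff(cv2.GaussianBlur(pr.reshape(1,-1),(0,0),1)[0]);i=[k for k in range(1,len(d)-1) if abs(d[k])>3 and abs(d[k])>=abs(d[k-1]) and abs(d[k])>abs(d[k+1])]
    return [(round((co[k]+.00025)*1e3,1),round(d[k])) for k in i]
for xa in(.595,.600,.606,.612): print('y edges @x',xa,edges(T[(xs>xa)&(xs<xa+.004)].mean(0),ys))
for yc in(-.128,-.118,-.110,-.006,.002,.008): print('x edges @y',yc,edges(T[:,(ys>yc-.003)&(ys<yc+.003)].mean(1),xs))
```

```text
y edges @x 0.595 [(np.float64(-156.2), 11), (np.float64(-151.2), 4), (np.float64(-149.8), 5), (np.float64(-142.8), -16), (np.float64(-98.7), -10), (np.float64(-95.7), 24), (np.float64(-82.2), -15), (np.float64(-78.7), 6), (np.float64(-36.2), 15), (np.float64(-22.7), -14), (np.float64(17.3), -7), (np.float64(20.3), 10), (np.float64(23.8), 8)]
y edges @x 0.6 [(np.float64(-156.2), 19), (np.float64(-142.8), -13), (np.float64(-138.7), 4), (np.float64(-98.7), -10), (np.float64(-95.7), 25), (np.float64(-82.2), -15), (np.float64(-78.2), 6), (np.float64(-45.7), 4), (np.float64(-36.2), 12), (np.float64(-22.7), -14), (np.float64(3.8), 4), (np.float64(5.8), -3), (np.float64(9.3), 3), (np.float64(14.3), 4), (np.float64(17.3), -4), (np.float64(19.3), 7), (np.float64(24.3), 8)]
y edges @x 0.606 [(np.float64(-156.8), 18), (np.float64(-142.8), -14), (np.float64(-138.7), 6), (np.float64(-98.7), -9), (np.float64(-95.7), 23), (np.float64(-82.2), -17), (np.float64(-78.2), 6), (np.float64(-50.7), 14), (np.float64(-37.7), -5), (np.float64(-35.2), 7), (np.float64(-22.2), -16), (np.float64(3.8), 14), (np.flo
[... 638 characters left out ...]
10), (np.float64(665.7), 12)]
x edges @y -0.11 [(np.float64(586.2), 12), (np.float64(592.2), -16), (np.float64(595.2), 10), (np.float64(665.2), 14)]
x edges @y -0.006 [(np.float64(584.7), 11), (np.float64(589.2), -11), (np.float64(591.2), -8), (np.float64(593.7), 6), (np.float64(656.2), -6), (np.float64(659.7), 6), (np.float64(664.7), 8)]
x edges @y 0.002 [(np.float64(585.2), 11), (np.float64(589.2), -9), (np.float64(591.2), -11), (np.float64(593.7), 7), (np.float64(602.7), 3), (np.float64(657.2), 4), (np.float64(664.2), 10)]
x edges @y 0.008 [(np.float64(584.7), 12), (np.float64(590.7), -11), (np.float64(593.7), 5), (np.float64(603.2), 11), (np.float64(656.2), -10), (np.float64(664.2), 10)]
```

>>> play_rows(
  increments="12 -0.5 60 0 0.5;12 -0.5 100 0 0.5;12 -0.5 125 0 0.5;12 -0.5 132 0 0.5;12 -0.5 134 0 0.5;12 -0.5 134 0 0.5;12 -0.5 134 0 0.5;12 -0.5 134 0 0.5",
  force=15,
)

```text
t: 57.65
tool_pos: [0.629, -0.0595, 0.0679]
orientation: [-0.02, 3.138, -0.001]
force: [0.1, 0.5, -1.0]
opening: 0.0419
gripper_force: 15.0
```

```bash
python3 st.py
cat > gap.py <<'E'
from h import *
im=robot.read_camera('wrist');C=cal('wrist');g=cv2.cvtColor(im,6);z=pose()[0][2]
def edges(pr,co):
    d=np.diff(cv2.GaussianBlur(pr.reshape(1,-1),(0,0),1)[0]);i=[k for k in range(1,len(d)-1) if abs(d[k])>3 and abs(d[k])>=abs(d[k-1]) and abs(d[k])>abs(d[k+1])]
    return [(float(round((co[k]+.00025)*1e3,1)),int(round(d[k]))) for k in i]
for zz,n in((.044,'tray'),(z-.018,'bottom'),(z+.012,'top')):
    xs=np.arange(.580,.602,.0005);ys=np.arange(-.09,-.03,.0005)
    u=proj(0,[[x,y,zz] for x in xs for y in ys],C).astype(np.float32).reshape(len(xs),len(ys),2)
    T=cv2.remap(g,u[...,0],u[...,1],1).astype(float)
    for yc in(-.069,-.059,-.049): print(n,'x@y',yc,edges(T[:,(ys>yc-.002)&(ys<yc+.002)].mean(1),xs))
    for xa in((.590,.5915,.593,.5945,.599)): print(n,'y@x',xa,edges(T[(xs>=xa)&(xs<xa+.0011)].mean(0),ys))
E
python3 gap.py
```

```text
57.65 [ 0.629  -0.0595  0.0679] [[-0.9999, -0.0125], [-0.0125, 0.9999]] 0.041875880989164206 14.999939650297165 [ 0.1  0.5 -1. ]
tray x@y -0.069 [(584.2, 17), (588.7, -14), (594.7, -12), (600.7, 7)]
tray x@y -0.059 [(584.7, 16), (588.7, -10), (590.2, -13), (592.2, 5), (594.7, -10), (600.7, 11)]
tray x@y -0.049 [(585.2, 13), (590.2, -17), (592.2, 4), (594.2, -11), (600.7, 9)]
tray y@x 0.59 [(-82.7, -19), (-77.7, 6), (-46.7, 3), (-39.2, -7), (-36.2, 25)]
tray y@x 0.5915 [(-82.7, -19), (-80.7, -9), (-77.7, 10), (-39.2, -9), (-36.2, 25)]
tray y@x 0.593 [(-82.2, -19), (-80.7, -8), (-77.7, 10), (-39.2, -7), (-37.2, 22)]
tray y@x 0.5945 [(-82.2, -23), (-37.7, 20)]
tray y@x 0.599 [(-84.7, -24), (-35.7, 7)]
bottom x@y -0.069 [(583.7, 17), (588.2, -13), (593.7, -12), (599.7, 7)]
bottom x@y -0.059 [(584.2, 16), (588.2, -10), (589.7, -13), (591.2, 5), (593.7, -11), (599.2, 11)]
bottom x@y -0.049 [(584.7, 12), (589.2, -16), (591.2, 4), (593.2, -11), (599.2, 9)]
bottom y@x 0.59 [(-82.2, -19), (-80.2, -8), (-77.2, 10), (-68.7, -4), (-39.7, -9), (-36.7, 28)]
bottom y@x 0.5915 [(-81.7, -20), (-80.2, 
[... 172 characters left out ...]
, (-32.2, 5)]
bottom y@x 0.599 [(-84.7, -20), (-37.2, -6), (-35.7, 5)]
top x@y -0.069 [(580.7, 10), (583.7, -15), (588.2, -13), (593.2, 8)]
top x@y -0.059 [(580.7, 11), (584.7, -15), (586.2, 5), (588.2, -12), (593.2, 12)]
top x@y -0.049 [(580.7, 7), (584.7, -16), (588.2, -12), (593.2, 10)]
top y@x 0.59 [(-89.2, 31), (-79.2, -26), (-41.7, 19), (-39.7, -13), (-36.7, 20)]
top y@x 0.5915 [(-88.8, 32), (-80.2, -26), (-40.2, 6), (-36.7, 7), (-35.2, 9), (-33.2, 4)]
top y@x 0.593 [(-88.8, 34), (-81.2, -20), (-41.2, -8), (-39.2, 5), (-31.2, 6)]
top y@x 0.5945 [(-88.8, 36), (-81.7, -18), (-63.2, 3), (-40.7, -9), (-39.2, 7)]
top y@x 0.599 [(-88.8, 34), (-81.7, -17), (-63.2, 4), (-41.2, -8), (-39.2, 7)]
```

>>> play_rows(
  increments="1 0.5 0 0 0.5;1 0.5 2 0 0.5;1 0.5 4 0 0.5;1 0.5 5 0 0.5;1 0.5 5.5 0 0.5;1 0.5 5.5 0 0.5;1 0.5 5.5 0 0.5",
  force=8,
)

```text
t: 58.4
tool_pos: [0.6269, -0.0584, 0.061]
orientation: [-0.02, 3.141, 0.001]
force: [-2.4, 2.6, 6.4]
opening: 0.0418
gripper_force: 8.0
```

```bash
python3 st.py; python3 -c "
from h import *
print(np.round(robot.read_state()['wrist_torque'],3))"
```

```text
58.4 [ 0.6269 -0.0584  0.061 ] [[-0.9999, -0.0127], [-0.0127, 0.9999]] 0.04183495811869784 8.037879690527916 [-2.4  2.6  6.4]
[ 0.347  0.391 -0.011]
```

Torque says the contact is on the −y edge, so I'll sweep +y.

>>> play_rows(
  increments="0 0.5 0 0 0.5;0 1 0 0 0.5;0 1 0.5 0 0.5;0 1 0.5 0 0.5",
)

```text
t: 58.8
tool_pos: [0.6271, -0.0581, 0.0607]
orientation: [-0.02, 3.14, -0.001]
force: [-2.7, -0.6, 6.4]
opening: 0.0418
gripper_force: 8.1
```

>>> play_rows(
  increments="0 0.5 0 0 0.5;0 1 0 0 0.5;0 1 0.5 0 0.5;0 1 0.5 0 0.5",
)

```text
t: 59.2
tool_pos: [0.6267, -0.0567, 0.059]
orientation: [-0.02, 3.141, 0.0]
force: [2.5, -0.4, 0.5]
opening: 0.0421
gripper_force: 8.0
```

```bash
python3 st.py; python3 -c "
from h import *
print(np.round(robot.read_state()['wrist_torque'],3))"
```

```text
59.2 [ 0.6267 -0.0567  0.059 ] [[-0.9999, -0.0125], [-0.0125, 0.9999]] 0.04209272210767503 7.97138124704361 [ 2.5 -0.4  0.5]
[-0.022 -0.32   0.036]
```

It's entering at y ≈ −0.0567. Continue down.

>>> play_rows(
  increments="0 0 2 0 0.5;0 0 4 0 0.5;0 0 5 0 0.5;0 0 6 0 0.5;0 0 7 0 0.5;0 0 8 0 0.5;0 0 8 0 0.5",
)

```text
t: 59.9
tool_pos: [0.6273, -0.0568, 0.0517]
orientation: [-0.02, 3.14, -0.0]
force: [4.6, 0.4, 2.8]
opening: 0.0423
gripper_force: 8.0
```

```bash
python3 st.py; python3 -c "
from h import *
print(np.round(robot.read_state()['wrist_torque'],3))"
```

```text
59.9 [ 0.6273 -0.0568  0.0517] [[-0.9999, -0.0124], [-0.0124, 0.9999]] 0.04225959037198804 7.997683435678482 [4.6 0.4 2.8]
[ 0.154 -0.909 -0.077]
```

>>> play_rows(
  increments="0 0 0 0 -0.3;0 0 0 0 -0.3;0 0 0 0 -0.3;0 0 -25 0 -0.3;0 0 -30 0 1;0 0 -30 0 1;0 0 -30 0 1;0 0 -30 0 1;0 0 -30 0 1;5 0 -20 0 1;5 0 -14 0 1;5 0 -10 0 1;5 0 -6 0 1;5 0 -2 0 1;5 0 2 0 1;5 0 5 0 1;5 0 7 0 1;5 0 9 0 1;5 0 9 0 1",
)

```text
t: 61.8
tool_pos: [0.6214, -0.0568, 0.0442]
orientation: [0.02, -3.141, 0.0]
force: [-12.1, 0.3, 22.1]
opening: 0.0005
gripper_force: 10.7
```

```bash
python3 st.py
```

```text
61.8 [ 0.6214 -0.0568  0.0442] [[-0.9999, -0.0125], [-0.0125, 0.9999]] 0.0005452674191592987 10.66023173974827 [-12.1   0.3  22.1]
```

Second block pressed. I'll tap the +x side, then back off and check flushness from above.

>>> play_rows(
  increments="0 0 -20 0 1;-20 0 -20 0 1;-20 0 -20 0 1;-20 0 -5 0 1;-20 0 0 0 1;-20 0 0.5 0 1;-20 0 0.5 0 1;-20 0 -50 0 1;-20 0 -100 0 1;-25 0 -150 0 1;-25 0 -150 0 1;-25 0 -150 0 1",
)

```text
t: 63.0
tool_pos: [0.6467, -0.0566, 0.1923]
orientation: [-0.02, 3.14, -0.0]
force: [0.7, 0.2, -0.9]
opening: 0.0009
gripper_force: 0.0
```

```bash
python3 st.py
python3 - <<'E'
from h import *
im=robot.read_camera('wrist')
for f in (robot.landmark_of,robot.recognise):
  for d in f('wrist','stamp0')[:5]: print(f.__name__,np.round(d['centre'],4),round(d['conf'],2))
C=cal('wrist')
for d in robot.regions_of('wrist','stamp0')[:5]: print(round(d['conf'],2),rect(0,d['pixels'],.044,C))
im=robot.read_camera('side')
for d in robot.landmark_of('side','stamp0')[:6]: print('side',np.round(d['centre'],4),round(d['conf'],2))
E
```

```text
63.0 [ 0.6467 -0.0566  0.1923] [[-0.9999, -0.0125], [-0.0125, 0.9999]] 0.000876858964182949 0.0 [ 0.7  0.2 -0.9]
call [ 0.4785 -0.0278  0.0032] 0.68
call [ 0.6299 -0.058   0.0206] 0.65
call [ 0.6322 -0.116   0.0133] 0.6
call [ 0.6303 -0.1149  0.0439] 0.89
call [ 0.6263 -0.0581  0.0523] 0.78
call [ 0.4773 -0.0284  0.0307] 0.66
0.83 [482.1 -29.1  68.2  44.7 -72.7]
0.8 [ 625.2 -115.6   68.6   43.4    0.7]
0.77 [625.  -57.2  69.8  41.2   0.8]
side [ 0.4803 -0.0251  0.0017] 0.97
side [ 0.6252 -0.1216  0.0157] 0.96
side [ 0.3331  0.1555 -0.0022] 0.93
side [0.3514 0.0142 0.0008] 0.74
side [ 0.6242 -0.0588  0.0183] 0.66
```

>>> play_rows(
  increments="0 0 80 0 1;0 0 120 0 1;0 0 140 0 1;0 0 147 0 1;0 0 150 0 1;0 0 150 0 1",
)

```text
t: 63.9
tool_pos: [0.6461, -0.0564, 0.0442]
orientation: [0.02, -3.14, -0.0]
force: [-11.9, 1.6, 20.9]
opening: 0.0004
gripper_force: 10.4
```

>>> play_rows(
  increments="0 0 -15 0 1;20 0 -15 0 1;20 0 -15 0 1;20 0 -5 0 1;20 0 0 0 1;20 0 1 0 1;20 0 1 0 1;20 0 -50 0 1;20 0 -100 0 1;20 130 -110 0 1;20 290 -110 0 1;20 290 -110 0 1;20 290 -110 0 1;20 290 -110 0 1;20 290 -110 0 1;20 290 -110 0 1",
)

```text
t: 65.5
tool_pos: [0.6219, 0.2389, 0.1508]
orientation: [0.028, -3.14, -0.002]
force: [-0.4, -0.7, -0.5]
opening: 0.0004
gripper_force: 0.0
```

```bash
python3 st.py .6235 .233 .063;  python3 - <<'E'
from h import *
im=robot.read_camera('wrist')
for d in robot.landmark_of('wrist','lid_knob')[:2]: print(np.round(d['centre'],4),round(d['conf'],2))
im=robot.read_camera('side')
for d in robot.landmark_of('side','lid_knob')[:2]+robot.landmark_of('side','stamp0')[:5]: print('side',np.round(d['centre'],4),round(d['conf'],2))
E
```

```text
65.5 [0.6219 0.2389 0.1508] [[-0.9998, -0.0178], [-0.0178, 0.9998]] 0.0003959438614800532 0.0 [-0.4 -0.7 -0.5]
[-1.6 -6.1 87.8]
[0.6247 0.1859 0.0832] 0.86
side [0.6204 0.1846 0.082 ] 0.63
side [0.3515 0.0116 0.0024] 0.91
side [ 0.6271 -0.1179  0.015 ] 0.86
side [ 0.6239 -0.0597  0.0172] 0.86
side [ 0.4803 -0.0251 -0.0009] 0.82
side [3.351e-01 1.570e-01 3.000e-04] 0.71
```

>>> play_rows(
  increments="-1 -3 45 0 1;-1 -3 80 0 1;-1 -3 87 0 1;-1 -3 87 0 1;-1 -15 87 0 1;-1 -30 87 0 1;-1 -45 87 0 1;-1 -60 87 0 1;-1 -75 87 0 1;-1 -90 87 0 1;-1 -105 87 0 1;-1 -120 87 0 1;-1 -135 87 0 1;-1 -150 87 0 1;-1 -165 87 0 1;-1 -180 87 0 1;-1 -195 87 0 1;-1 -210 87 0 1;-1 -225 87 0 1;-1 -235 87 0 1",
)

```text
t: 67.75
tool_pos: [0.6266, -0.0034, 0.0649]
orientation: [0.019, -3.141, 0.0]
force: [-1.0, 2.3, 1.3]
opening: 0.0004
gripper_force: 0.9
```

```bash
python3 st.py
```

```text
67.75 [ 0.6266 -0.0034  0.0649] [[-0.9999, -0.0118], [-0.0118, 0.9999]] 0.00035348957624459297 0.9254621141826647 [-1.   2.3  1.3]
```

Pushing with 2.3 N. Finish slowly.

>>> play_rows(
  increments="0 -6 0 0 1;0 -11 0 0 1;0 -15 0 0 1;0 -18 0 0 1;0 -21 0 0 1;0 -23 0 0 1;0 -25 0 0 1;0 -26 0 0 1;0 -27 0 0 1;0 -28 0 0 1",
)

```text
t: 68.75
tool_pos: [0.6271, -0.0297, 0.0651]
orientation: [0.02, -3.142, -0.0]
force: [-1.2, 1.5, -0.1]
opening: 0.0005
gripper_force: 0.7
```

```bash
python3 st.py;python3 - <<'E'
from h import *
for n in('wrist','side','scene'):
  robot.read_camera(n)
  for q in('lid_knob','staple','hasp_tip','hasp_pivot'):
    for d in robot.landmark_of(n,q)[:1]: print(n,q,np.round(d['centre'],4),round(d['conf'],2))
E
```

```text
68.75 [ 0.6271 -0.0297  0.0651] [[-0.9999, -0.0125], [-0.0125, 0.9999]] 0.0004549954846882861 0.7406203902269226 [-1.2  1.5 -0.1]
wrist lid_knob [ 0.6275 -0.0532  0.0794] 0.56
wrist staple [ 0.6277 -0.1866  0.0484] 0.58
wrist hasp_tip [ 0.5758 -0.167   0.053 ] 0.62
wrist hasp_pivot [ 0.5715 -0.1656  0.0483] 0.59
side lid_knob [ 0.6237 -0.0531  0.0763] 0.65
side staple [ 0.6287 -0.1866  0.0485] 0.67
side hasp_tip [ 0.6449 -0.2576  0.051 ] 0.75
side hasp_pivot [ 0.5686 -0.1623  0.0496] 0.96
scene lid_knob [ 0.6317 -0.0533  0.0793] 0.89
scene staple [ 0.6269 -0.1858  0.0506] 0.85
scene hasp_tip [ 0.6465 -0.2635  0.0474] 0.63
scene hasp_pivot [ 0.5708 -0.1673  0.0501] 0.69
```

>>> play_rows(
  increments="0 -1 0 0 1;0 -2 0 0 1;0 -2.5 0 0 1;0 -3 0 0 1;0 -3 0 0 1",
)

```text
t: 70.0
tool_pos: [0.6272, -0.0319, 0.0652]
orientation: [-0.02, 3.141, 0.002]
force: [0.3, 6.1, 0.7]
opening: 0.0002
gripper_force: 2.6
```

```bash
python3 st.py
```

```text
70.0 [ 0.6272 -0.0319  0.0652] [[-0.9999, -0.0127], [-0.0127, 0.9999]] 0.00020776362953908506 2.641929463188717 [0.3 6.1 0.7]
```

>>> play_rows(
  increments="0 -1.5 0 0 1;0 -1.5 0 0 1;0 5 0 0 1;0 5 -50 0 1;0 5 -90 0 1;-9 -266 -90 0 1;-9 -266 -90 0 1;-9 -266 -90 0 1;-9 -266 -90 0 1;-9 -266 -90 0 1;-9 -266 -90 0 1;-9 -266 -90 0 1;-9 -266 -90 0 1;-9 -266 -90 0 1",
)

```text
t: 71.4
tool_pos: [0.6396, -0.2974, 0.155]
orientation: [0.021, -3.141, -0.0]
force: [0.0, 0.2, -0.8]
opening: 0.0003
gripper_force: 0.0
```

```bash
python3 st.py
python3 - <<'E'
from h import *
p,r,s=pose()
for n in('side','scene'):
  robot.read_camera(n)
  for q in('lid_knob','staple','hasp_tip'):
    for d in robot.landmark_of(n,q)[:1]: print(n,q,np.round(d['centre'],4),round(d['conf'],2))
for w in [(.640,-.300,.05),(.640,-.285,.05),(.655,-.262,.05),(.668,-.240,.05),(.676,-.222,.05),(.680,-.205,.05),(.680,-.19,.05),(.680,-.185,.05)]: print(delta(w))
E
```

```text
71.4 [ 0.6396 -0.2974  0.155 ] [[-0.9999, -0.0134], [-0.0134, 0.9999]] 0.00034067051373612 0.0 [ 0.   0.2 -0.8]
side lid_knob [ 0.6213 -0.0531  0.0819] 0.55
side staple [ 0.627  -0.1863  0.0468] 0.93
side hasp_tip [0.6278 0.0023 0.0451] 0.71
scene lid_knob [ 0.6282 -0.056   0.0816] 0.87
scene staple [ 0.6265 -0.1874  0.0474] 0.8
scene hasp_tip [ 0.644  -0.2649  0.0532] 0.8
[ -0.3  -1.8 105.3]
[ -0.5  13.2 105.3]
[-15.8  36.  105.3]
[-29.1  57.8 105.3]
[-37.3  75.7 105.3]
[-41.6  92.6 105.2]
[-41.8 107.6 105.2]
[-41.8 112.6 105.2]
```

>>> play_rows(
  increments="0 -3 50 0 1;0 -3 90 0 1;0 -3 105 0 1;0 -3 105 0 1;0 5 105 0 1;-1 13 105 0 1;-9 25 105 0 1;-16 36 105 0 1;-23 47 105 0 1;-29 58 105 0 1;-33 67 105 0 1;-37 76 105 0 1;-40 84 105 0 1;-41.5 92 105 0 1;-42 98 105 0 1;-42 103 105 0 1;-42 106 105 0 1;-42 106 105 0 1",
)

```text
t: 73.6
tool_pos: [0.68, -0.1918, 0.0501]
orientation: [0.02, -3.141, -0.0]
force: [0.0, -0.4, 0.3]
opening: 0.0007
gripper_force: 0.0
```

```bash
python3 st.py
python3 - <<'E'
from h import *
for n in('side','scene'):
  robot.read_camera(n)
  for q in('hasp_tip','hasp_pivot'):
    for d in robot.landmark_of(n,q)[:2]: print(n,q,np.round(d['centre'],4),round(d['conf'],2))
E
```

```text
73.6 [ 0.68   -0.1918  0.0501] [[-0.9999, -0.0126], [-0.0126, 0.9999]] 0.0007326936019529216 0.0 [ 0.  -0.4  0.3]
side hasp_tip [ 0.6945 -0.1686  0.0461] 0.63
side hasp_pivot [ 0.5688 -0.1618  0.0505] 0.78
scene hasp_tip [ 0.6905 -0.1748  0.0527] 0.55
scene hasp_pivot [ 0.5729 -0.1704  0.0516] 0.93
```

>>> play_rows(
  increments="0 2 0 0 1;0 4 0 0 1;0 5 0 0 1;0 6 0 0 1;0 6 0 0 1",
)

```text
t: 74.4
tool_pos: [0.6801, -0.1859, 0.0502]
orientation: [-0.02, 3.141, 0.0]
force: [-0.1, -0.2, -0.0]
opening: 0.0005
gripper_force: 0.0
```

```bash
python3 st.py
```

```text
74.4 [ 0.6801 -0.1859  0.0502] [[-0.9999, -0.0127], [-0.0127, 0.9999]] 0.0004843840383197108 0.0003377615457722527 [-0.1 -0.2 -0. ]
```

>>> play_rows(
  increments="0 1.5 0 0 1;0 3 0 0 1;0 4 0 0 1;0 4 0 0 1",
)

```text
t: 74.8
tool_pos: [0.6801, -0.1818, 0.0501]
orientation: [0.02, -3.141, -0.0]
force: [-0.4, -0.1, 0.1]
opening: 0.0001
gripper_force: 0.0
```

```bash
python3 st.py
```

```text
74.8 [ 0.6801 -0.1818  0.0501] [[-0.9999, -0.0127], [-0.0127, 0.9999]] 6.24863111261647e-05 0.0 [-0.4 -0.1  0.1]
```

>>> play_rows(
  increments="0 1.5 0 0 1;0 3 0 0 1;0 4 0 0 1;0 4 0 0 1",
)

```text
t: 75.2
tool_pos: [0.68, -0.1811, 0.0503]
orientation: [-0.018, 3.141, -0.006]
force: [1.0, -11.7, -2.1]
opening: 0.0005
gripper_force: 5.5
```

```bash
python3 st.py
python3 - <<'E'
from h import *
for n in('side','scene'):
  robot.read_camera(n)
  for q in('hasp_tip','hasp_pivot','staple'):
    for d in robot.landmark_of(n,q)[:1]: print(n,q,np.round(d['centre'],4),round(d['conf'],2))
E
```

```text
75.2 [ 0.68   -0.1811  0.0503] [[-0.9999, -0.0112], [-0.0112, 0.9999]] 0.0004594255633370648 5.536748224549228 [  1.  -11.7  -2.1]
side hasp_tip [ 0.6899 -0.1598  0.0484] 0.77
side hasp_pivot [ 0.5693 -0.161   0.0482] 0.96
side staple [ 0.6275 -0.1882  0.0473] 0.94
scene hasp_tip [ 0.6919 -0.1669  0.0525] 0.46
scene hasp_pivot [ 0.5745 -0.1684  0.0489] 0.73
scene staple [ 0.6278 -0.1849  0.0486] 0.63
```

Hasp seated (11.7 N stop). Next is the pin: back away and view it.

>>> play_rows(
  increments="0 -10 0 0 1;0 -20 0 0 1;0 -20 -50 0 1;0 -20 -100 0 1;163 -98 -170 0 -0.3;163 -98 -170 0 -0.3;163 -98 -170 0 -0.3;163 -98 -170 0 -0.3;163 -98 -170 0 -0.3;163 -98 -170 0 -0.3;163 -98 -170 0 -0.3;163 -98 -170 0 -0.3",
)

```text
t: 76.8
tool_pos: [0.5188, -0.2772, 0.219]
orientation: [0.022, -3.14, -0.002]
force: [0.8, 0.0, -0.8]
opening: 0.0588
gripper_force: 0.0
```

```bash
python3 st.py
python3 - <<'E'
from h import *
for n in('wrist','wrist','side','scene'):
  robot.read_camera(n)
  for q in('pin','stand','hasp_tip','staple','lid_knob'):
    for d in robot.landmark_of(n,q)[:1]: print(n,q,np.round(d['centre'],4),round(d['conf'],2))
  if n=='wrist':
    for q in('pin','stand'):
      for d in robot.recognise(n,q)[:1]: print('surf',q,np.round(d['centre'],4),round(d['conf'],2))
E
```

```text
76.8 [ 0.5188 -0.2772  0.219 ] [[-0.9999, -0.0137], [-0.0137, 0.9999]] 0.05876789617637849 0.0 [ 0.8  0.  -0.8]
wrist pin [ 0.4525 -0.2713  0.0083] 0.86
wrist stand [ 0.4491 -0.2689  0.0018] 0.6
surf pin [ 0.4531 -0.2707  0.0904] 0.75
surf stand [ 0.451  -0.2701  0.0484] 0.81
wrist pin [ 0.4523 -0.2675  0.004 ] 0.82
wrist stand [ 0.4512 -0.2727 -0.0006] 0.85
surf pin [ 0.4496 -0.2722  0.0886] 0.67
surf stand [ 0.4509 -0.2707  0.051 ] 0.86
side pin [ 0.4513 -0.2733  0.012 ] 0.65
side stand [ 0.4546 -0.2742  0.0025] 0.92
side hasp_tip [ 0.6937 -0.1603  0.0488] 0.73
side staple [ 0.626  -0.1889  0.0484] 0.96
scene pin [ 0.4535 -0.2741  0.0175] 0.57
scene stand [ 0.4482 -0.2765 -0.002 ] 0.71
scene hasp_tip [ 0.6917 -0.1683  0.0495] 0.59
scene staple [ 0.6263 -0.188   0.05  ] 0.75
scene lid_knob [ 0.6284 -0.0577  0.0786] 0.6
```

>>> play_rows(
  increments="67.2 5.6 60 0 -0.3;67.2 5.6 90 0 -0.3;67.2 5.6 90 0 -0.3;67.2 5.6 90 0 -0.3;67.2 5.6 115 0 -0.3;67.2 5.6 135 0 -0.3;67.2 5.6 144 0 -0.3;67.2 5.6 145 0 -0.3;67.2 5.6 145 0 -0.3;67.2 5.6 145 0 0.9;67.2 5.6 145 0 0.9;67.2 5.6 145 0 0.9;67.2 5.6 145 0 0.9;67.2 5.6 145 0 0.9;67.2 5.6 145 0 0.9;67.2 5.6 145 0 0.9",
  force=20,
)

```text
t: 79.8
tool_pos: [0.451, -0.2733, 0.0752]
orientation: [-0.02, 3.142, 0.0]
force: [-0.2, 0.5, 1.2]
opening: 0.0214
gripper_force: 20.0
```

```bash
python3 st.py
```

```text
79.8 [ 0.451  -0.2733  0.0752] [[-0.9999, -0.0125], [-0.0125, 0.9999]] 0.021394444229491886 19.989556968212128 [-0.2  0.5  1.2]
```

>>> play_rows(
  increments="0 0 -30 0 0.9;0 0 -60 0 0.9;0 0 -95 0 0.9;-178 84.6 -95 0 0.9;-178 84.6 -95 0 0.9;-178 84.6 -95 0 0.9;-178 84.6 -95 0 0.9;-178 84.6 -95 0 0.9;-178 84.6 -95 0 0.9;-178 84.6 -95 0 0.9;-178 84.6 -95 0 0.9;-178 84.6 -95 0 0.9",
)

```text
t: 81.0
tool_pos: [0.6273, -0.1875, 0.1708]
orientation: [-0.017, 3.141, -0.001]
force: [-0.1, 0.7, -0.9]
opening: 0.0212
gripper_force: 20.0
```

```bash
python3 st.py
python3 - <<'E'
from h import *
for n in('side','scene','wrist'):
  robot.read_camera(n)
  for q in('pin','staple'):
    for d in robot.landmark_of(n,q)[:1]: print(n,q,np.round(d['centre'],4),round(d['conf'],2))
E
```

```text
81.0 [ 0.6273 -0.1875  0.1708] [[-0.9999, -0.011], [-0.011, 0.9999]] 0.02121433182444262 19.9889874458313 [-0.1  0.7 -0.9]
side staple [ 0.6278 -0.1873  0.0479] 0.93
scene pin [ 0.6313 -0.1847  0.1105] 0.54
scene staple [ 0.6287 -0.186   0.0497] 0.63
wrist pin [ 0.6277 -0.1838  0.0998] 0.83
wrist staple [ 0.6305 -0.1909  0.044 ] 0.65
```

>>> play_rows(
  increments="0 0 20 0 0.9;0 0 35 0 0.9;0 0 45 0 0.9;0 0 52 0 0.9;0 0 58 0 0.9;0 0 64 0 0.9;0 0 70 0 0.9;0 0 70 0 0.9",
)

```text
t: 82.25
tool_pos: [0.6274, -0.1864, 0.0992]
orientation: [0.019, -3.14, -0.001]
force: [-0.4, -0.2, -0.4]
opening: 0.0218
gripper_force: 20.0
```

```bash
python3 st.py
```

```text
82.25 [ 0.6274 -0.1864  0.0992] [[-0.9999, -0.0124], [-0.0124, 0.9999]] 0.021770155414986735 19.988896250724792 [-0.4 -0.2 -0.4]
```

No contact force, and the tip is well below the staple. Lower the rest and release.

>>> play_rows(
  increments="0 0 5 0 0.9;0 0 10 0 0.9;0 0 14 0 0.9;0 0 17 0 0.9;0 0 19 0 0.9;0 0 20 0 0.9;0 0 20 0 0.9",
)

```text
t: 82.95
tool_pos: [0.6279, -0.1866, 0.0801]
orientation: [0.019, -3.141, -0.0]
force: [0.3, -0.1, -0.2]
opening: 0.0216
gripper_force: 20.0
```

```bash
python3 st.py
```

```text
82.95 [ 0.6279 -0.1866  0.0801] [[-0.9999, -0.0124], [-0.0124, 0.9999]] 0.021621472346218137 19.988967776298523 [ 0.3 -0.1 -0.2]
```

>>> play_rows(
  increments="0 0 1 0 0.9;0 0 1 0 0.4;0 0 1 0 0.2;0 0 1 0 0;0 0 1 0 0;0 0 1 0 0;0 0 -15 0 0;0 0 -40 0 0;0 0 -80 0 0;0 0 -130 0 0;0 0 -130 0 0;0 0 -130 0 0;0 0 -130 0 0",
)

```text
t: 84.25
tool_pos: [0.6275, -0.1864, 0.2098]
orientation: [0.02, -3.141, -0.001]
force: [-0.6, 0.7, -0.1]
opening: 0.0466
gripper_force: 0.0
```

```bash
python3 st.py
python3 - <<'E'
from h import *
for n in('side','scene','wrist'):
  robot.read_camera(n)
  for q in('pin','staple','lid_knob','hasp_tip','hasp_pivot'):
    for d in robot.landmark_of(n,q)[:1]: print(n,q,np.round(d['centre'],4),round(d['conf'],2))
  for d in robot.recognise(n,'pin')[:1]: print(n,'pin surf',np.round(d['centre'],4),round(d['conf'],2))
E
```

```text
84.25 [ 0.6275 -0.1864  0.2098] [[-0.9999, -0.0125], [-0.0125, 0.9999]] 0.046552407678094425 0.0 [-0.6  0.7 -0.1]
side pin [ 0.6268 -0.1848  0.0177] 0.52
side staple [ 0.6313 -0.1874  0.0498] 0.59
side lid_knob [ 0.6267 -0.0531  0.0805] 0.84
side hasp_pivot [ 0.5676 -0.1618  0.0488] 0.88
side pin surf [ 0.6242 -0.191   0.0824] 0.49
scene pin [ 0.6297 -0.1858  0.0203] 0.64
scene staple [ 0.6267 -0.1879  0.0499] 0.95
scene lid_knob [ 0.6272 -0.0551  0.0788] 0.85
scene hasp_pivot [ 0.5716 -0.1705  0.0487] 0.84
scene pin surf [ 0.639  -0.184   0.0838] 0.57
wrist pin [ 0.629  -0.1829  0.0098] 0.58
wrist staple [ 0.6294 -0.1895  0.0468] 0.71
wrist lid_knob [ 0.6264 -0.0526  0.0824] 0.81
wrist hasp_tip [ 0.6977 -0.1617  0.0521] 0.59
wrist hasp_pivot [ 0.5726 -0.1649  0.0512] 0.61
wrist pin surf [ 0.6247 -0.1836  0.0935] 0.69
```

All readings agree: the pin is down through the staple, the hasp is shut and the lid is shut. Handing in.

```bash
python3 -c "
from plant import robot
print(robot.close_job())"
```

```text
the job is handed in; nothing more can be done
None
```

I handed the job in after about 84 s of robot time, but the close call returned no verdict: by force and camera checks, both wooden blocks are pressed flush in recess0 and recess1, the lid and hasp are shut against their stops, and the pin is down through the staple; the arm never approached the jar, tape or cup.

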